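Serve the hot egg with the sprung tongs

TASK

The brown egg in the rack is boiling hot and delicate: take the sprung tongs from their slanted rest, squeeze them gently on the brown egg, lift it out of the rack and set it down softly in the blue egg cup, upright with its blunt end down, without dropping it in from above; then let go of it and put the tongs back leaning in their rest as you found them. Never touch the brown egg with the fingers, and leave the white eggs and everything else on the counter alone.

Things in the scene. Friction and masses are not known exactly. Their poses are not given: they have to be found in the camera images.
- tongs: Loose steel egg tongs, 125 mm long, 80 g: two straight springy arms joined by a bow. Origin: grip point midway between the arms, at the black rubber strips. Own z: along the tongs towards the bow; y: the line on which the arms close; x: normal to the flat. They lean in the rest, bow up and nearer the robot, axis 0.5 rad (29 deg) from vertical, y level. 53 mm over the outsides at the origin
- tongs_bow (a point): Top of the tongs' bow, 32 mm from the origin along own z; the bow is a steel bar 26 mm (x) by 31 mm (y) by 5 mm (z). The arms hinge just under it, 28 mm above the origin; they are 14 mm wide along x and 4 mm thick, slant outwards down to z = 8 mm and run straight from there to z = -62 mm
- tongs_tip (a point): Midway between the tongs' forks, 85 mm below the tongs' origin (own -z): where the middle of a held egg should be. Each arm ends in an orange fork of two straight prongs, 4 mm thick, 22 mm apart along x, from z = -62 to -93 mm. Open, the forks leave a gap of 63 mm here; with the arms squeezed to 51 mm over the outsides at the origin, 56 mm
- tong_arm_l (a joint): Squeeze of either tong arm (they move alike), rad: 0 open, 0.11 arms parallel and forks on a 44 mm egg (47 mm over the outsides at the origin), 0.22 stop. Spring: squeezing at the origin takes about 6 N to start and 10 N to reach the egg; of any force beyond that a quarter comes on the egg from each arm: squeeze with 20 to 35 N, no more. Held tongs may slip a few mm in the gripper
- rest: Fixed slanted wooden tongs rest, 125 by 96 mm. Origin on the counter straight below the grip point of the resting tongs. Own z up; own x level, the way the tips of the tongs point. The tongs lie on a 20 mm wide spine (upper part, nothing beside it) and, from 53 mm below the grip point, on a 96 mm wide plate, tips against a lip 24 mm high
- rest_cradle (a point): 110 mm above the rest's origin: where the grip point of the tongs is when they lie in the rest
- rack: Fixed steel wire egg rack 76 by 216 mm, wires 32 mm above the counter at their top, with three 30 mm square openings in a row along its own y at -70, 0 and 70 mm. Origin: centre of its underside. An egg stands in each opening
- brown_egg: Brown hard-boiled egg, 60 mm tall, 44 mm in diameter, about 60 g, standing in the rack. Origin: the pole of its blunt end (bottom); own z points to the pointed end, up at the start. Cracks if squeezed by the tongs (both arms together) or pressed on the cup with over 18 N
- brown_egg_mid (a point): The brown egg's middle: centre of its widest part, 22 mm above its blunt pole; about 47 mm above the counter in the rack
- cup: Loose blue ceramic egg cup, 140 g, 55 mm tall, foot 52 mm and rim 41 mm in diameter, opening 35 mm in diameter, standing on the 10 mm thick wooden breakfast board. Origin: centre of its underside, z up. A seated egg has its middle 68 mm above the cup's origin
- cup_rim (a point): Centre of the egg cup's mouth, 55 mm above the cup's origin
- board: Fixed dark wooden board 150 mm by 170 mm by 10 mm under the egg cup; a spoon lies on it. Origin: centre of its underside
- white_egg_a: White egg as large as the brown one, standing in another hole of the rack; leave it alone. Origin: its blunt pole
- white_egg_b: White egg like the other; leave it alone. Origin: its blunt pole
- tamper: Dark steel coffee tamper, 58 mm in diameter, 88 mm tall; leave it alone. Origin: centre of its underside
- jug: Steel milk jug, 82 mm in diameter, 105 mm tall, handle on own +y; leave it alone. Origin: centre of its underside
- shaker: Glass salt shaker, 40 mm in diameter, 75 mm tall; leave it alone. Origin: centre of its underside
- paper_cups: Stack of white paper cups, 80 mm in diameter, 138 mm tall; leave it alone. Origin: centre of its underside
- spoon: Steel spoon, 130 mm long, lying on the board; leave it alone
Not all that is in view belongs to the job. Leave any yellow look-alike of the cup alone.

How it is judged:
By the outcome, as a careful person would: the job done as asked, in the order asked, and still so for the second after the job is handed in, with the robot touching nothing.
It also fails if it takes over 59 s, if anything falls off the work surface, if the arm or the gripper's body presses on something with over 40 N, if the wrist force passes 120 N, or if a joint passes its speed limit or range.

ROBOT

A 6-joint arm with a two-finger parallel gripper is mounted at the origin on the work surface. World frame = base frame: x ahead of the robot, y to its left, z up, the work surface at z = 0. Lengths are in m, angles in degrees, forces in N, time in s.
With the tool pointing down it reaches from about 0.275 to 0.85 m from the base axis. Payload 19 kg.
Tool frame: the origin (TCP) lies between the finger pads; the fingertips stand 22 mm ahead of it and the grasp point (between the pads) lies 3 mm ahead of it; z points along the fingers, y is the direction in which the jaws open and shut (so a half turn about z gives the same grasp; the last joint's range is limited). The gripper opens to 85 mm and grips with 20 to 120 N. Pads are 22 mm wide; open, the fingers measure 114 mm over their backs; the gripper's body (76 mm by 85 mm) begins 54 mm behind the grasp point. The pads swing forward as they close: fully open they stand 13 mm farther back than shut.
Start: joints at [-72.536, 8.623, 82.357, -0, 89.026, -7.678], TCP at [0.244, -0.521, 0.253] pointing down, gripper open.
Joint ranges: [-160.23, 160.23], [-39.13, 120.54], [6.94, 153.29], [-79.49, 259.48], [9.18, 160.14], [-161.06, 161.06]. Speed limits (degrees/s): [108.29, 108.29, 127.2, 172.46, 172.46, 172.46].

INTERFACE

Orientations are given as a 3x3 rotation matrix whose columns are the frame's x, y, z axes.
In Python, from station import r, imaging gives the robot as it stands. The module is installed in compiled form; this text tells all that it offers.
- The arm moves only by the tool send_rows, never from a script. Its argument "plan" is a list that holds one entry, the list of rows, each a list of 5 numbers: the opening in per cent of the stroke, from 0 (shut) to 100 (fully open), then the shift along the world's x, y, z in m, then the turn about the world's z in rad. In form: [[[gripper, dx, dy, dz, turn], ...]]. A call has 1 to 10 rows; each row is the pose to reach, as a shift and turn from the pose measured when the call began; what a row does not reach only later rows make up. A row lasts 1/12 s, in which the tool goes at most 41.7 mm and 7.16 degrees, less where a joint would pass 70% of its speed; a pose out of reach is approached as far as the arm can. A call with a gripper value outside its range is refused whole. The fingers move at their own pace and stop on an object; the grip force is fixed at half the most. Time passes only in rows, so rows that repeat a pose let the fingers close. It gives the time, the measured TCP pose, the force and the opening at its end, in the units of the state.
- r.read_state(): the state, without advancing time (a new reading comes with each control period).
- imaging.capture(name): name is "side" or "top" or "wrist"; returns (picture, depth): 400x640x3 uint8, red, green, blue; 400x640 float32, m along the optical axis (not along the pixel's ray), 0 where there is no reading.
- imaging.camera_info(name): a dict with "mtx" (3x3 intrinsics, pixels), "rvec" (rotation vector, rad) and "tvec" (3), from world to camera coordinates, as OpenCV has them. Camera axes: x right, y down, z forward; pixel columns grow to the right and rows downward; lengths in m; the calibration is good to about 2 mm. A picture is of the moment at which its call begins: read the wrist's pose just before it. camera_info takes no time and is no camera call; for the wrist camera it gives the pose at the moment of the call.
- r.sign_off(): hands the job in, once; it reports no verdict.
The state is a dict: "time_s": time; "qpos": joint angles; "joint_velocities": joint speeds; "effort": joint torques, N m; "tcp_pos": TCP position; "tcp_rot": TCP orientation; "wrist_force": force on the tool from outside, world axes, zero at the start; "torque": the same for the moment, N m; "finger_gap": finger opening in m.
Only numpy, scipy, OpenCV 4.12 (cv2) and the standard library are available. Lean on these libraries where they do the work, as an engineer would, in place of code of your own. Each camera call takes 0.05 s, during which the arm holds its last target.

## Working session

There is one attempt and no reset: what is moved stays moved. The work goes in short steps, Python scripts to look and compute and a tool call to move; the robot and the scene stay as the last step left them, time stands still between calls to the robot, and variables do not carry over. Pictures are saved under pics/ and viewed, and the job is handed in when it is done.

Besides the shell and the picture viewer there is one more tool, called after "Emit:" by a JSON object that holds its "name" and its "arguments", one argument or row to a line. send_rows: Moves the arm, as the interface text tells. Its arguments: {"type":"object","properties":{"plan":{"type":"array"}},"required":["plan"]}

```bash
mkdir -p pics
cat > h.py <<'E'
import numpy as np, cv2
from station import r, imaging
def cap(name,tag):
    ci=imaging.camera_info(name)
    p,d=imaging.capture(name)
    np.savez(f'pics/{tag}.npz',p=p,d=d,mtx=ci['mtx'],rvec=ci['rvec'],tvec=ci['tvec'])
    cv2.imwrite(f'pics/{tag}.png',p[:,:,::-1])
    return L(tag)
class L:
    def __init__(s,tag):
        z=np.load(f'pics/{tag}.npz'); s.p=z['p'];s.d=z['d'];s.K=z['mtx'];s.rv=z['rvec'];s.t=z['tvec'].reshape(3)
        s.R=cv2.Rodrigues(s.rv)[0]; s.C=-s.R.T@s.t
    def ray(s,u,v):
        return s.R.T@(np.linalg.inv(s.K)@np.array([u,v,1.0]))
    def plane(s,u,v,z):
        k=s.ray(u,v); return s.C+k*(z-s.C[2])/k[2]
    def pt(s,u,v):
        return s.C+s.ray(u,v)*s.d[int(v),int(u)]
    def cloud(s):
        v,u=np.mgrid[0:400,0:640]
        k=np.stack([u,v,np.ones_like(u)],-1).reshape(-1,3)@np.linalg.inv(s.K).T
        return (s.C+(k*s.d.reshape(-1,1))@s.R).reshape(400,640,3)
    def proj(s,P):
        return cv2.projectPoints(np.array(P,float).reshape(-1,1,3),s.rv,s.t,s.K,None)[0].reshape(-1,2)
E
python3 - <<'E'
from h import *
print(r.read_state())
for n in ('side','top','wrist'):
    c=cap(n,n+'0'); print(n,c.C,c.R[2],c.K[0,0])
E
```

```text
{'time_s': 0.0, 'qpos': array([-7.25366001e+01,  8.65015309e+00,  8.23913849e+01,  6.32696274e-04,
        8.90261082e+01, -7.67746365e+00]), 'joint_velocities': array([ 0.00995154, -0.04721377,  0.01525146, -0.02763309,  0.02447048,
        0.04253444]), 'effort': array([-3.28952810e-04, -7.13054895e+01, -5.70865059e+01, -1.78158293e-04,
        9.08211165e-03,  1.62330917e-06]), 'tcp_pos': array([ 0.24420896, -0.52033185,  0.25269746]), 'tcp_rot': array([[ 9.05266139e-01,  4.24844794e-01, -3.43776337e-04],
       [ 4.24844899e-01, -9.05265450e-01,  1.12954437e-03],
       [ 1.68672205e-04, -1.16858990e-03, -9.99999303e-01]]), 'wrist_force': array([-0.35630763,  0.04140142, -0.45723692]), 'torque': array([ 0.02132447,  0.02845484, -0.03828974]), 'finger_gap': 0.08531656884962825}
side [0.38048023 0.89564064 1.06827907] [ 0.10211213 -0.68209138 -0.72410252] 512.206516260087
top [0.396193   0.00295338 1.03739508] [ 0.15956686 -0.03313186 -0.98663098] 403.33493546325803
wrist [ 0.31342355 -0.48619446  0.37313776] [-0.27266023 -0.1280516  -0.95355083] 278.91179828695
```

View pics/side0.png

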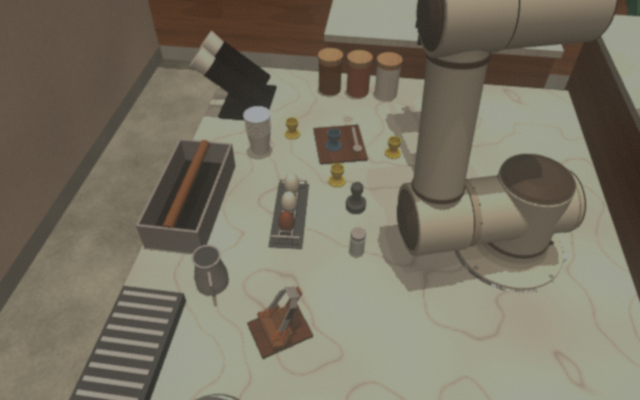

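View pics/top0.png

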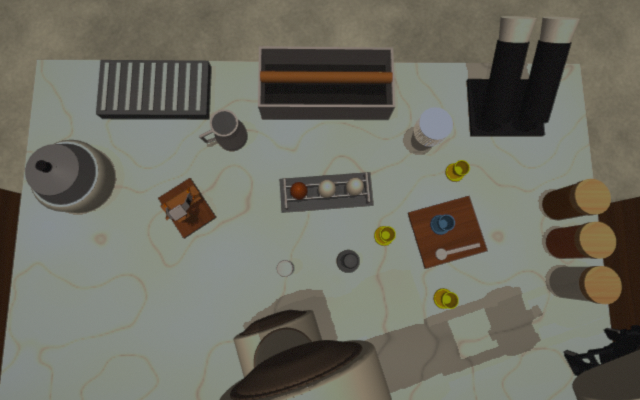

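View pics/wrist0.png

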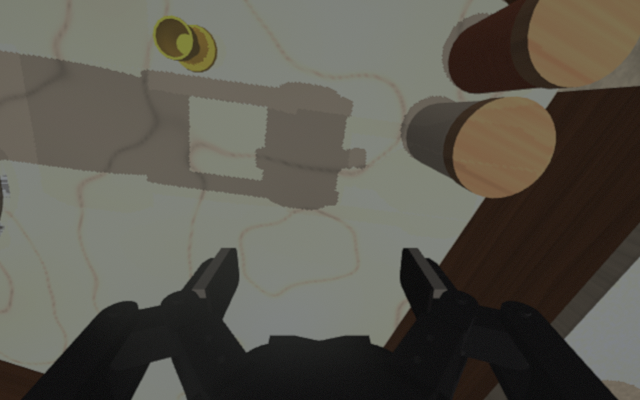

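Run:
```python
from h import *
t=L('top0');s=L('side0')
def crop(c,u0,v0,u1,v1,f): return cv2.resize(c.p[v0:v1,u0:u1,::-1],None,fx=f,fy=f,interpolation=cv2.INTER_CUBIC)
a=crop(t,140,165,230,245,4.4);b=crop(s,240,275,330,355,4.4)
c=crop(t,270,165,360,245,4.4);d=crop(t,400,165,490,245,4.4)
cv2.imwrite('pics/c1.png',np.clip(np.vstack([np.hstack([a,b]),np.hstack([c,d])])*1.5,0,255)[:600*2])
im=cv2.imread('pics/c1.png');cv2.imwrite('pics/c1.png',cv2.resize(im,None,fx=.84,fy=.84));
```

```text
[ WARN:0@1.483] global loadsave.cpp:1063 imwrite_ Unsupported depth image for selected encoder is fallbacked to CV_8U.
```

View pics/c1.png

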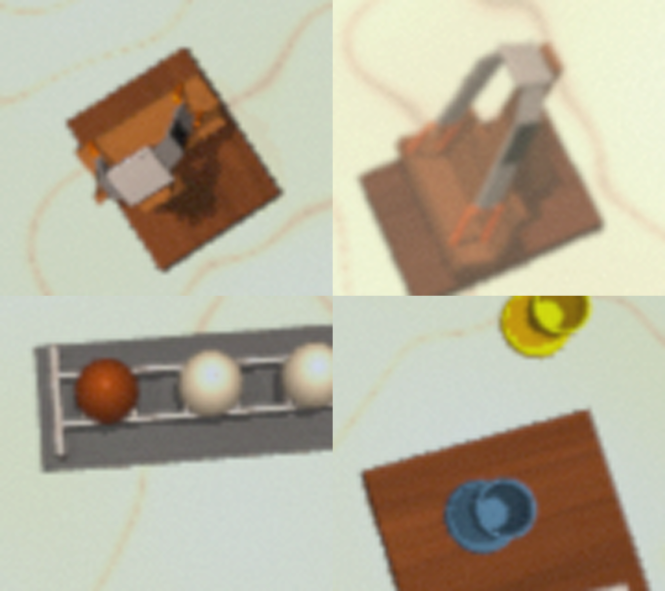

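Run:
```python
from h import *
t=L('top0');s=L('side0')
f=4.4*.84
print('base corners')
for uv in [(185,48),(68,122),(282,192),(163,270)]:
    u,v=uv[0]/f+140,uv[1]/f+165; print((u,v),t.plane(u,v,0.006)[:2],t.pt(u,v))
cl=t.cloud();cs=s.cloud()
for n,c,C in (('top',t,cl),('side',s,cs)):
    hsv=cv2.cvtColor(c.p,cv2.COLOR_RGB2HSV)
    # tongs bow: highest pts in the rest region
    if n=='top': box=(150,170,225,245)
    else: box=(245,275,320,355)
    m=np.zeros((400,640),bool);m[box[1]:box[3],box[0]:box[2]]=1
    hi=m&(C[:,:,2]>0.128)&(c.d>0)
    P=C[hi];print(n,'bow n',len(P),P.mean(0),P[:,2].max(), cv2.minAreaRect(P[:,:2].astype(np.float32)))
    v,u=np.nonzero(hi);print(u.mean(),v.mean())
    for nm,lo,hi_ in (('blue',(95,60,40),(125,255,255)),('yel',(22,150,60),(32,255,255)),('brown',(0,150,50),(12,255,255))):
        mk=cv2.inRange(hsv,lo,hi_)
        k,lab,st,ce=cv2.connectedComponentsWithStats(mk)
        for i in range(1,k):
            if st[i,4]>25:
                P=C[(lab==i)&(c.d>0)]; print(n,nm,st[i],ce[i].round(1),np.median(P,0).round(3),P[:,2].max().round(3))
```

```text
base corners
(190.05411255411255, 177.98701298701297) [0.62317557 0.32031801] [6.24386389e-01 3.22010963e-01 4.98105282e-04]
(158.39826839826839, 198.00865800865802) [0.57098306 0.3982017 ] [0.57004095 0.39607132 0.01155919]
(216.2987012987013, 216.94805194805195) [0.52135464 0.24956846] [5.22021344e-01 2.50882104e-01 5.06050405e-04]
(184.10173160173161, 238.05194805194805) [0.468182   0.32838107] [0.46825489 0.32871057 0.0049557 ]
top bow n 222 [0.51551359 0.30195747 0.13714401] 0.14715941622340478 ((0.514664888381958, 0.30031830072402954), (0.03139723837375641, 0.045447852462530136), 36.550445556640625)
178.47747747747746 212.66216216216216
top blue [431 215  24  19 359] [442.  223.5] [ 0.498 -0.321  0.038] 0.072
top yel [446 160  24  21 362] [457.1 170.2] [ 0.637 -0.371  0.029] 0.061
top yel [374 226  21  20 319] [384.3 235.1] [ 0.471 -0.175  0.028] 0.059
top yel [434 289  24  20 384] [445.4 298.8] [ 0.312 -0.322  0.028] 0.06
top brown [159 179  35  26 250] [175.8 191. ] [0.587 0.352 0.013] 0.051
top brown [291 182  16  17 209] [298.4 190.2] [0.576 0.038 0.077] 0.091
top brown [173 196  42  41 602] [195.5 217.5] [0.518 0.296 0.013] 0.135
top brown [ 409  197   77   71 2751] [446.4 230.7] [ 0.478 -0.345  0.011] 0.017
top brown [547 226  36  32 763] [563.  242.7] [ 0.445 -0.606  0.067] 0.117
side bow n 187 [0.51401234 0.30823195 0.13635645] 0.14450702025697715 ((0.5134039521217346, 0.30547305941581726), (0.031504616141319275, 0.04115476459264755), 34.24948501586914)
293.4652406417112 292.951871657754
```

Emit:
{"name": "send_rows", "arguments": {
  "plan": [
    [[100,0.284,0.831,0.0,0.16],[100,0.284,0.831,0.0,0.16],[100,0.284,0.831,0.0,0.16],[100,0.284,0.831,0.0,0.16],[100,0.284,0.831,0.0,0.16],[100,0.284,0.831,0.0,0.16],[100,0.284,0.831,0.0,0.16],[100,0.284,0.831,0.0,0.16],[100,0.284,0.831,0.0,0.16],[100,0.284,0.831,0.0,0.16]]
  ]
}}

```text
time_s: 0.98
tcp_pos: [0.3789, -0.1242, 0.2532]
tcp_rot: [[0.826, 0.563, 0.0], [0.563, -0.826, 0.001], [0.0, -0.0, -1.0]]
wrist_force: [0.9, -0.8, 0.5]
finger_gap: 0.0851
```

Emit:
{"name": "send_rows", "arguments": {
  "plan": [
    [[100,0.149,0.435,0.0,0],[100,0.149,0.435,0.0,0],[100,0.149,0.435,0.0,0],[100,0.149,0.435,0.0,0],[100,0.149,0.435,0.0,0],[100,0.149,0.435,0.0,0],[100,0.149,0.435,0.0,0],[100,0.149,0.435,0.0,0],[100,0.149,0.435,0.0,0],[100,0.149,0.435,0.0,0]]
  ]
}}

```text
time_s: 1.82
tcp_pos: [0.5134, 0.2705, 0.2529]
tcp_rot: [[0.826, 0.564, -0.0], [0.564, -0.826, 0.001], [0.0, -0.0, -1.0]]
wrist_force: [0.7, -0.9, 0.5]
finger_gap: 0.0855
```

Emit:
{"name": "send_rows", "arguments": {
  "plan": [
    [[100,0.01,0.03,0.0,0],[100,0.01,0.03,0.0,0],[100,0.01,0.03,0.0,0]]
  ]
}}

```text
time_s: 2.07
tcp_pos: [0.5233, 0.3018, 0.2518]
tcp_rot: [[0.825, 0.565, -0.002], [0.565, -0.825, -0.0], [-0.002, -0.001, -1.0]]
wrist_force: [-0.3, 0.4, 0.0]
finger_gap: 0.0855
```

Run:
```python
from h import *
st=r.read_state();print(st['time_s'],st['tcp_pos'])
w=cap('wrist','wrist1'); print(w.C)
```

```text
2.0667 [0.52326478 0.30183898 0.25175151]
[0.58642333 0.34702782 0.37198979]
```

View pics/wrist1.png

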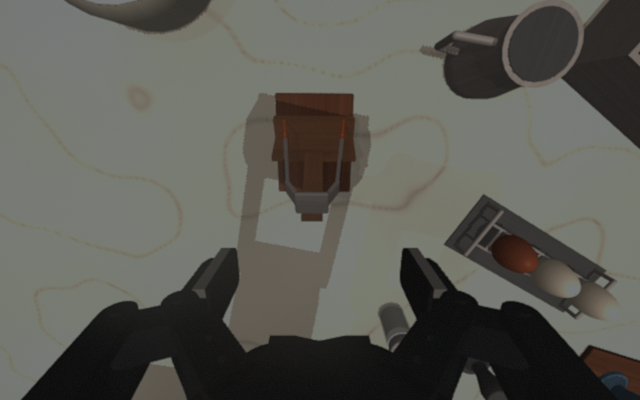

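Run:
```python
from h import *
w=L('wrist1')
im=w.p[85:230,240:385,::-1]
cv2.imwrite('pics/c2.png',np.clip(cv2.resize(im,None,fx=4,fy=4,interpolation=cv2.INTER_CUBIC).astype(float)*1.7,0,255).astype(np.uint8))
```

```text
(no output)
```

View pics/c2.png

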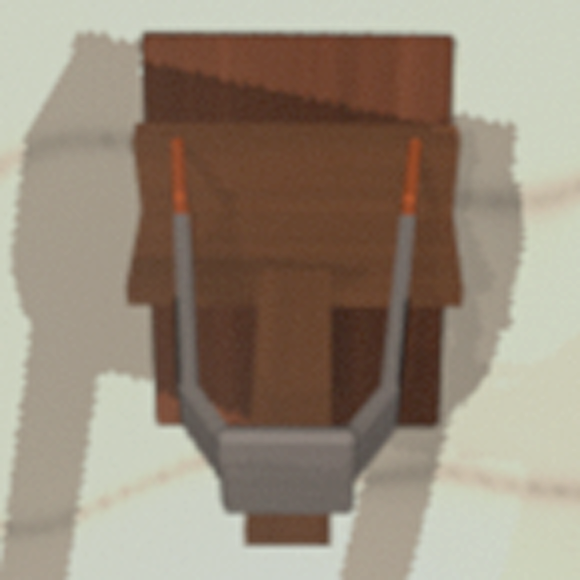

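Run:
```python
from h import *
w=L('wrist1')
def q(x,y): return x/4+240,y/4+85
yaw=np.radians(34.3);u=np.array([np.cos(yaw),np.sin(yaw)]);n=np.array([-u[1],u[0]])
def show(nm,P): print(nm,P.round(4),'along',round(P[:2]@u,4),'lat',round(P[:2]@n,4))
for nm,(x,y),z in [('bowtop',(288,480),.138),('baseFL',(143,35),.005),('baseFR',(453,35),.005),('bendL',(188,385),.117),('bendR',(393,385),.117),
 ('forkL',(178,140),.03),('forkR',(415,140),.03)]:
    show(nm,w.plane(*q(x,y),z)); print('   depth',w.pt(*q(x,y)).round(4))
a=w.plane(*q(143,35),.005)-w.plane(*q(453,35),.005);print('yaw',np.degrees(np.arctan2(a[1],a[0]))-90)
C=w.cloud();m=np.zeros((400,640),bool);m[185:215,290:335]=1
m&=(C[:,:,2]>.125)
P=C[m];print(len(P),P.mean(0)); print(cv2.minAreaRect(P[:,:2].astype(np.float32)))
for tag in('top0','side0'):
    t=L(tag); C=t.cloud();m=(C[:,:,2]>.132)&(C[:,:,0]>.48)&(C[:,:,0]<.56)&(C[:,:,1]>.26)&(C[:,:,1]<.35);v,uu=np.nonzero(m)
    show(tag,t.plane(uu.mean(),v.mean(),.138))
```

```text
bowtop [0.5155 0.3059 0.138 ] along 0.5982 lat -0.0378
   depth [0.5152 0.3057 0.137 ]
baseFL [0.5704 0.4008 0.005 ] along 0.6971 lat 0.0097
   depth [5.702e-01 4.015e-01 2.000e-04]
baseFR [0.6246 0.322  0.005 ] along 0.6974 lat -0.086
   depth [0.625  0.3217 0.0015]
bendL [0.5155 0.3349 0.117 ] along 0.6145 lat -0.0139
   depth [0.5166 0.3351 0.1211]
bendR [0.5428 0.2951 0.117 ] along 0.6147 lat -0.0621
   depth [0.5434 0.2957 0.1203]
forkL [0.5526 0.3733 0.03  ] along 0.6668 lat -0.003
   depth [0.5534 0.3727 0.038 ]
forkR [0.5923 0.3155 0.03  ] along 0.6671 lat -0.0731
   depth [0.5921 0.3162 0.0377]
yaw 34.49455002098419
922 [0.51830636 0.30783846 0.13761873]
((0.5396702289581299, 0.328352153301239), (0.0918484553694725, 0.04126013070344925), 45.964962005615234)
top0 [0.5148 0.3026 0.138 ] along 0.5957 lat -0.0401
side0 [0.5146 0.3086 0.138 ] along 0.599 lat -0.035
```

Emit:
{"name": "send_rows", "arguments": {
  "plan": [
    [[100,0.0045,0.012,0.0,0],[100,0.0045,0.012,-0.04,0],[100,0.0045,0.012,-0.08,0],[100,0.0045,0.012,-0.11,0],[100,0.0045,0.012,-0.13,0],[100,0.0045,0.012,-0.139,0],[100,0.0045,0.012,-0.139,0],[100,0.0045,0.012,-0.139,0]]
  ]
}}

```text
time_s: 2.78
tcp_pos: [0.5282, 0.3125, 0.1144]
tcp_rot: [[0.826, 0.564, -0.0], [0.564, -0.826, 0.0], [-0.0, -0.0, -1.0]]
wrist_force: [0.2, -0.3, 0.5]
finger_gap: 0.0856
```

Run:
```python
from h import *
st=r.read_state();print(st['time_s'],st['tcp_pos'],st['wrist_force'])
w=cap('wrist','wrist2'); print(w.C)
cv2.imwrite('pics/wrist2.png',np.clip(w.p[:,:,::-1].astype(float)*1.7,0,255).astype(np.uint8))
```

```text
2.7833 [0.52818749 0.31246873 0.11437613] [ 0.22052218 -0.25939859  0.46418609]
[0.59125949 0.35747243 0.23474225]
```

View pics/wrist2.png

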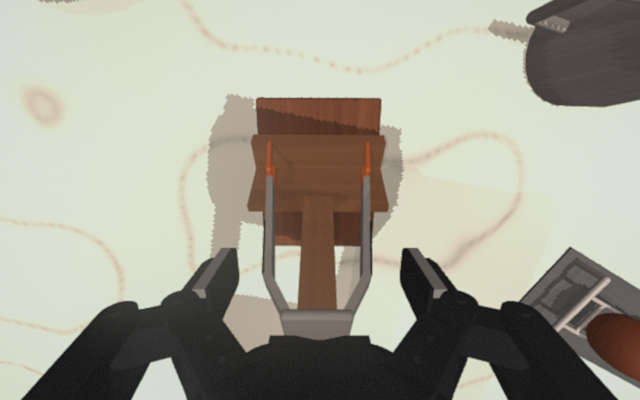

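Emit:
{"name": "send_rows", "arguments": {
  "plan": [
    [[64,0,0.001,-0.001,0],[64,0,0.001,-0.001,0],[64,0,0.001,-0.001,0],[64,0,0.001,-0.001,0],[64,0,0.001,-0.001,0],[64,0,0.001,-0.001,0]]
  ]
}}

```text
time_s: 3.33
tcp_pos: [0.529, 0.314, 0.1152]
tcp_rot: [[0.826, 0.564, 0.003], [0.564, -0.826, 0.002], [0.003, 0.0, -1.0]]
wrist_force: [-1.3, 0.1, 6.9]
finger_gap: 0.0547
```

Emit:
{"name": "send_rows", "arguments": {
  "plan": [
    [[60,0,0,0,0],[60,0,0,0,0],[60,0,0,0,0],[60,0,0,0,0],[60,0,0,0,0],[60,0,0,0,0]]
  ]
}}

```text
time_s: 3.83
tcp_pos: [0.5291, 0.314, 0.1155]
tcp_rot: [[0.826, 0.564, 0.003], [0.564, -0.826, 0.002], [0.004, 0.0, -1.0]]
wrist_force: [0.3, -0.6, 4.9]
finger_gap: 0.0515
```

Emit:
{"name": "send_rows", "arguments": {
  "plan": [
    [[60,0,0,0,0],[60,0,0,0,0],[60,0,0,0,0]]
  ]
}}

```text
time_s: 4.08
tcp_pos: [0.5292, 0.314, 0.1155]
tcp_rot: [[0.826, 0.564, 0.003], [0.564, -0.826, 0.002], [0.004, 0.0, -1.0]]
wrist_force: [-1.3, -0.9, 4.6]
finger_gap: 0.0513
```

Run:
```python
from h import *
st=r.read_state();print(st['time_s'],st['tcp_pos'],st['wrist_force'],st['torque'],st['finger_gap'])
w=cap('wrist','wrist3');s=cap('side','side3')
b=lambda im:np.clip(im[:,:,::-1].astype(float)*1.7,0,255).astype(np.uint8)
a=cv2.resize(b(w.p[60:400,150:490]),(400,400));c=cv2.resize(b(s.p[260:360,235:335]),(400,400),interpolation=cv2.INTER_CUBIC)
cv2.imwrite('pics/c3.png',np.hstack([a,c]))
```

```text
4.0833 [0.52916245 0.31401652 0.11549694] [-1.28098007 -0.94279003  4.55400026] [-0.14563398  0.10663647 -0.00762002] 0.051346850352852524
```

View pics/c3.png

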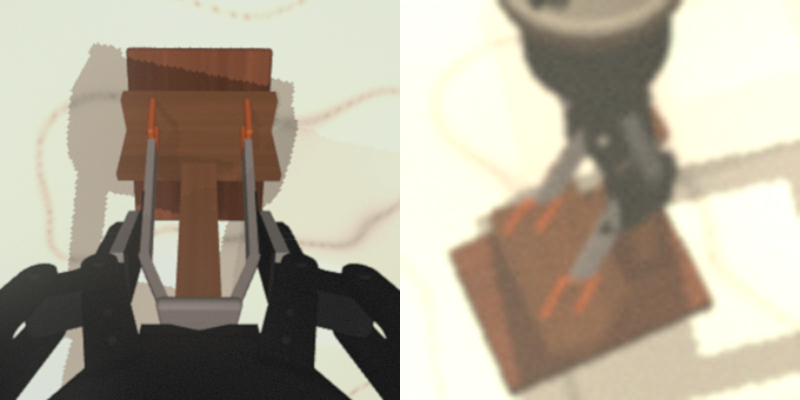

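Emit:
{"name": "send_rows", "arguments": {
  "plan": [
    [[60,0,0,0.01,0],[60,0,0,0.025,0],[60,0,0,0.05,0],[60,0,0,0.075,0],[60,0,0,0.1,0],[60,0,0,0.1,0],[60,0,0,0.1,0]]
  ]
}}

```text
time_s: 4.77
tcp_pos: [0.5295, 0.3142, 0.2171]
tcp_rot: [[0.826, 0.564, 0.005], [0.564, -0.826, 0.003], [0.006, 0.001, -1.0]]
wrist_force: [0.2, -1.2, -2.2]
finger_gap: 0.0515
```

Run:
```python
from h import *
st=r.read_state();print(st['time_s'],st['tcp_pos'],st['wrist_force'],st['torque'],st['finger_gap'],st['qpos'])
w=cap('wrist','wrist4');s=cap('side','side4')
b=lambda im:np.clip(im[:,:,::-1].astype(float)*1.7,0,255).astype(np.uint8)
a=cv2.resize(b(w.p[60:400,150:490]),(400,400));c=cv2.resize(b(s.p[240:340,235:335]),(400,400),interpolation=cv2.INTER_CUBIC)
cv2.imwrite('pics/c4.png',np.hstack([a,c]))
# egg & rack & cup from top0/side0
t=L('top0');s=L('side0')
for nm,c in(('top',t),('side',s)):
    hsv=cv2.cvtColor(c.p,cv2.COLOR_RGB2HSV)
    for k,m,z in (('egg',cv2.inRange(hsv,(0,150,50),(12,255,255)),.053),('cup',cv2.inRange(hsv,(95,60,30),(125,255,255)),.065)):
        n,lab,stt,ce=cv2.connectedComponentsWithStats(m)
        for i in range(1,n):
            if 20<stt[i,4]<450: print(nm,k,stt[i],ce[i].round(1),c.plane(*ce[i],z).round(4))
```

```text
4.7667 [0.52947478 0.31420705 0.21708643] [ 0.23471581 -1.23840478 -2.24818966] [-0.01607446  0.02934196  0.00211442] 0.05148916704920475 [2.35128051e+01 1.40484335e+01 8.00860577e+01 1.58058186e-02
 8.55229404e+01 7.91668516e+01]
top egg [159 179  35  26 250] [175.8 191. ] [0.5802 0.339  0.053 ]
top egg [291 182  16  17 209] [298.4 190.2] [0.5813 0.0388 0.053 ]
top cup [431 215  24  19 359] [442.  223.5] [ 0.495  -0.3121  0.065 ]
```

View pics/c4.png

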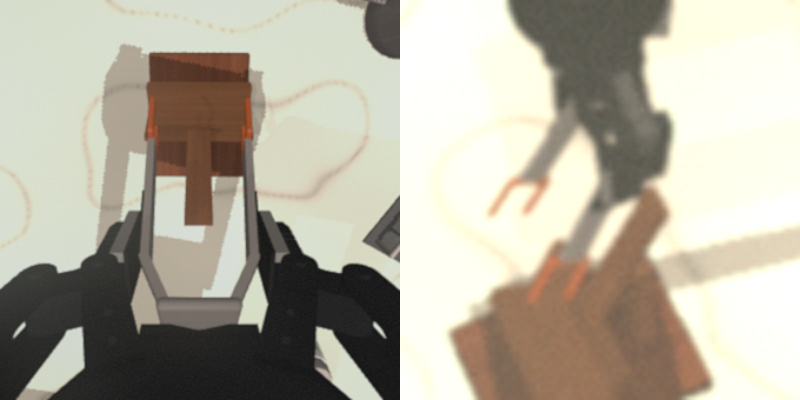

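```bash
cat > tip.py <<'E'
from h import *
def tips(w,tcp,yaw):
    C=w.cloud();hsv=cv2.cvtColor(w.p,cv2.COLOR_RGB2HSV)
    m=cv2.inRange(hsv,(5,200,60),(14,255,255))
    u=np.array([np.cos(yaw),np.sin(yaw),0]);n=np.array([-u[1],u[0],0])
    k,lab,st,ce=cv2.connectedComponentsWithStats(m)
    for i in range(1,k):
        if st[i,4]<25: continue
        P=C[(lab==i)&(w.d>0)]-tcp
        Q=np.c_[P@u,P@n,P[:,2]]
        print(st[i],'min',np.percentile(Q,5,0).round(4),'max',np.percentile(Q,95,0).round(4),'med',np.median(Q,0).round(4))
E
python3 - <<'E'
from tip import *
w=L('wrist4'); tips(w,np.array([0.52947478,0.31420705,0.21708643]),np.radians(34.4))
a=w.p[100:200,250:390]; 
cv2.imwrite('pics/c5.png',np.clip(cv2.resize(a[:,:,::-1],None,fx=5,fy=5,interpolation=cv2.INTER_CUBIC).astype(float)*1.8,0,255).astype(np.uint8))
hsv=cv2.cvtColor(w.p,cv2.COLOR_RGB2HSV);print(hsv[145,275:285:2],hsv[150,280])
E
```

```text
[[ 16  54  90]
 [  9 169  86]
 [  9 173  93]
 [  9 157  78]
 [ 12 133  69]] [  9 165  85]
```

View pics/c5.png

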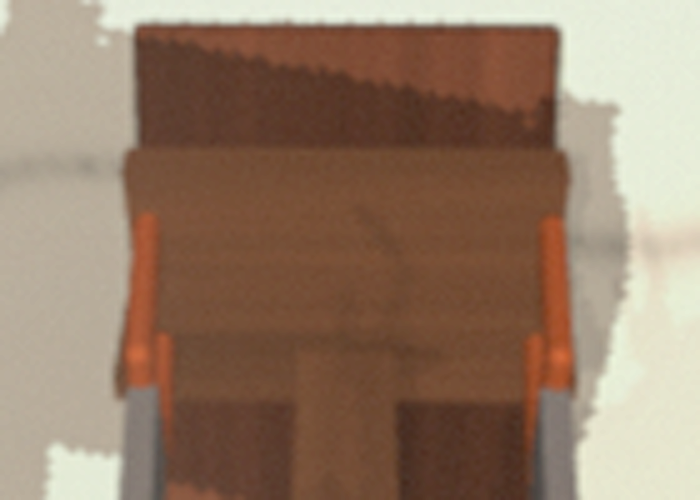

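Run:
```python
from h import *
w=L('wrist4');tcp=np.array([0.52947478,0.31420705,0.21708643]);yaw=np.radians(34.4)
u=np.array([np.cos(yaw),np.sin(yaw),0]);n=np.array([-u[1],u[0],0])
for x,y in [(148,225),(148,260),(138,360),(550,225),(553,260),(560,360)]:
    uu,v=x/5+250,y/5+100
    P=w.pt(round(uu),round(v))-tcp; print((round(uu),round(v)),(P@u).round(4),(P@n).round(4),P[2].round(4))
```

```text
(280, 145) 0.0539 0.0286 -0.0761
(280, 152) 0.05 0.0279 -0.0694
(278, 172) 0.0397 0.0273 -0.0524
(360, 145) 0.0539 -0.0273 -0.0762
(361, 152) 0.05 -0.0271 -0.0691
(362, 172) 0.0396 -0.0259 -0.053
```

Run:
```python
from h import *
t=L('top0');w=L('wrist1');s=L('side0')
b=lambda im:np.clip(im[:,:,::-1].astype(float)*1.7,0,255).astype(np.uint8)
for c,nm in((t,'top'),(w,'wrist'),(s,'side')):
    lab=cv2.cvtColor(c.p,cv2.COLOR_RGB2LAB).astype(int)
    m=((lab[:,:,1]>150)).astype(np.uint8)
    k,l,st,ce=cv2.connectedComponentsWithStats(m)
    for i in range(1,k):
        if st[i,4]>60: print(nm,st[i],ce[i].round(1),c.plane(*ce[i],.055).round(4))
e=[t.plane(298.4,190.2,.055),t.plane(327.3,187.8,.055),t.plane(355.5,186,.055)]
print(e,np.degrees(np.arctan2(*(e[2]-e[0])[:2])))
x=cv2.resize(b(w.p[185:325,430:630]),None,fx=4,fy=4,interpolation=cv2.INTER_CUBIC)
cv2.imwrite('pics/c6.png',x)
```

```text
[array([0.58085315, 0.0387095 , 0.055     ]), array([ 0.58666064, -0.03287053,  0.055     ]), array([ 0.59099026, -0.10314551,  0.055     ])] 175.9125330080944
```

View pics/c6.png

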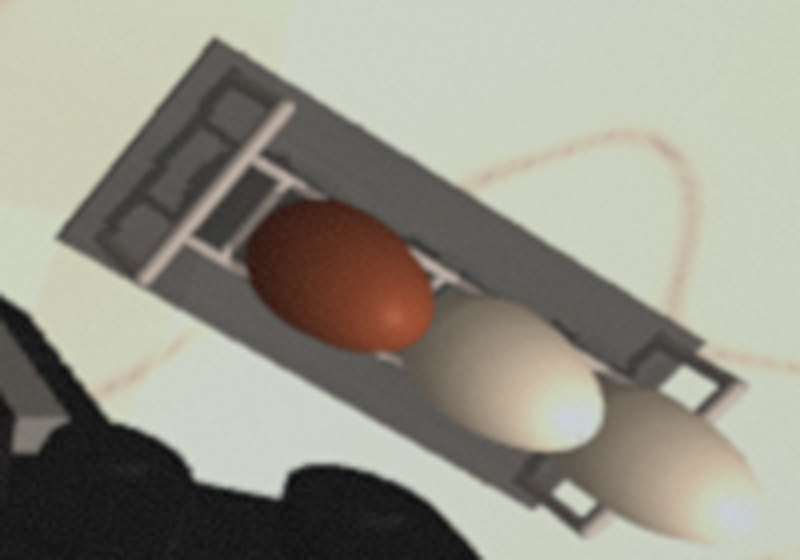

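Emit:
{"name": "send_rows", "arguments": {
  "plan": [
    [[60,0,0,0.04,0],[60,0.027,-0.157,0.05,0.2],[60,0.054,-0.3146,0.05,1.042],[60,0.054,-0.3146,0.05,1.042],[60,0.054,-0.3146,0.05,1.042],[60,0.054,-0.3146,0.05,1.042],[60,0.054,-0.3146,0.03,1.042],[60,0.054,-0.3146,0.01,1.042],[60,0.054,-0.3146,0,1.042],[60,0.054,-0.3146,0,1.042]]
  ]
}}

```text
time_s: 5.7
tcp_pos: [0.5823, -0.0033, 0.2124]
tcp_rot: [[-0.059, 0.998, -0.002], [0.998, 0.059, 0.002], [0.003, -0.002, -1.0]]
wrist_force: [-0.2, 1.2, -0.7]
finger_gap: 0.0512
```

Run:
```python
from h import *
st=r.read_state();print(st['time_s'],st['tcp_pos'],st['tcp_rot'],st['wrist_force'],st['finger_gap'],st['qpos'])
```

```text
5.7 [ 0.58234868 -0.00334954  0.21242048] [[-0.05941122  0.99823086 -0.00233438]
 [ 0.99823037  0.0594168   0.00240081]
 [ 0.00253527 -0.00218761 -0.99999439]] [-0.16383654  1.19275872 -0.7364206 ] 0.05115288060452531 [ -7.96891866  10.53763484  84.86594557   0.11818172  84.74796
 -11.38607993]
```

Emit:
{"name": "send_rows", "arguments": {
  "plan": [
    [[60,0.0013,0.003,0.0,0.012],[60,0.0013,0.003,0,0.012],[60,0.0013,0.003,0,0.012]]
  ]
}}

```text
time_s: 5.95
tcp_pos: [0.5834, -0.0, 0.2118]
tcp_rot: [[-0.069, 0.998, -0.004], [0.998, 0.069, 0.003], [0.003, -0.003, -1.0]]
wrist_force: [0.1, -0.1, -0.9]
finger_gap: 0.052
```

Run:
```python
from h import *
st=r.read_state();print(st['time_s'],st['tcp_pos'],st['tcp_rot'][:2,0],st['wrist_force'],st['finger_gap'])
w=cap('wrist','wrist5');
np.save('pics/tcp5.npy',st['tcp_pos'])
b=lambda im:np.clip(im[:,:,::-1].astype(float)*1.7,0,255).astype(np.uint8)
cv2.imwrite('pics/c7.png',b(w.p)); s=cap('side','side5')
cv2.imwrite('pics/c8.png',cv2.resize(b(s.p[130:260,220:380]),None,fx=4,fy=4,interpolation=cv2.INTER_CUBIC))
```

```text
5.95 [ 5.83417947e-01 -2.75889501e-06  2.11831642e-01] [-0.06879298  0.99762604] [ 0.10259377 -0.08742583 -0.92026338] 0.052009093953880564
```

View pics/c7.png

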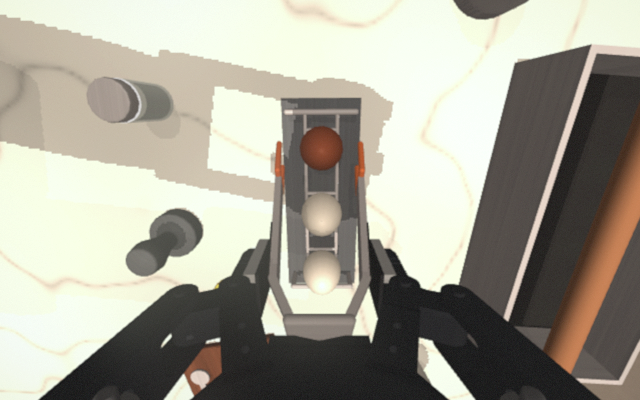

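View pics/c8.png

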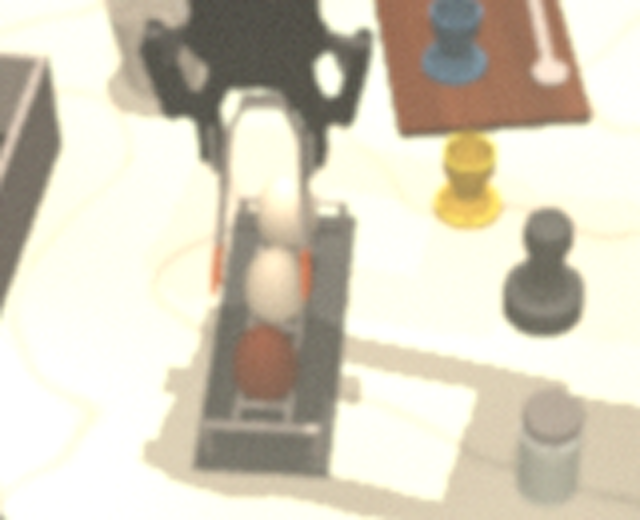

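Run:
```python
from h import *
w=L('wrist5');tcp=np.load('pics/tcp5.npy');yaw=np.radians(93.95)
u=np.array([np.cos(yaw),np.sin(yaw),0]);n=np.array([-u[1],u[0],0])
hsv=cv2.cvtColor(w.p,cv2.COLOR_RGB2HSV)
print(hsv[148,321],hsv[160,280],hsv[150,361])
m=cv2.inRange(hsv,(0,130,20),(14,255,255));m[:, :290]=0;m[:,350:]=0;m[180:]=0
k,l,st,ce=cv2.connectedComponentsWithStats(m)
for i in range(1,k):
    if st[i,4]>60:
        P=w.plane(*ce[i],.055);print(st[i],ce[i],P,(P-tcp)@u,(P-tcp)@n)
        C=w.cloud()[l==i]; print('top z',np.percentile(C[:,2],98), C[C[:,2]>np.percentile(C[:,2],90)].mean(0))
for p in [(280,145),(361,145),(279,152),(361,152)]:
    P=w.pt(*p)-tcp;print(p,P@u,P@n,P[2])
# silhouette of white eggs for control
for p in [(322,215)]: print(w.pt(*p))
```

```text
[  8 157  86] [  9 133  92] [  9 186 107]
[ 301  127   41   43 1390] [321.04460432 147.83884892] [0.58156182 0.04231036 0.055     ] 0.04234047167087183 -0.0010630589272347516
top z 0.08485897197789445 [0.58139066 0.04405101 0.10201623]
(280, 145) 0.05505585054388295 0.02764927968651076 -0.07367322287266287
(361, 145) 0.05503764860681356 -0.0283189643068726 -0.07439840863253983
(279, 152) 0.05121936884256435 0.027555276440936475 -0.06689869429788464
(361, 152) 0.051271797666847405 -0.027453375806682268 -0.06702764354678639
[ 0.58680446 -0.01895378  0.07957706]
```

Emit:
{"name": "send_rows", "arguments": {
  "plan": [
    [[60,0.0006,0.002,-0.02,0],[60,0.0006,0.002,-0.045,0],[60,0.0006,0.002,-0.065,0],[60,0.0006,0.002,-0.076,0],[60,0.0006,0.002,-0.08,0],[60,0.0006,0.002,-0.08,0],[60,0.0006,0.002,-0.08,0]]
  ]
}}

```text
time_s: 6.63
tcp_pos: [0.5847, 0.0029, 0.1339]
tcp_rot: [[-0.071, 0.998, -0.001], [0.997, 0.071, 0.002], [0.002, -0.001, -1.0]]
wrist_force: [0.6, -0.5, -0.1]
finger_gap: 0.0516
```

```bash
cat > look.py <<'E'
import sys
from h import *
tag=sys.argv[1]
st=r.read_state();print(st['time_s'],st['tcp_pos'],st['tcp_rot'][:2,0],st['wrist_force'],st['finger_gap'])
np.save(f'pics/tcp{tag}.npy',np.r_[st['tcp_pos'],np.arctan2(st['tcp_rot'][1,0],st['tcp_rot'][0,0])])
b=lambda im:np.clip(im[:,:,::-1].astype(float)*1.7,0,255).astype(np.uint8)
w=cap('wrist','w'+tag);s=cap('side','s'+tag)
a=[int(x) for x in sys.argv[2:6]] if len(sys.argv)>2 else [220,130,380,260]
x=cv2.resize(b(s.p[a[1]:a[3],a[0]:a[2]]),None,fx=2.5,fy=2.5,interpolation=cv2.INTER_CUBIC)
y=cv2.resize(b(w.p[90:270,230:410]),(400,400),interpolation=cv2.INTER_CUBIC)
H=max(x.shape[0],400);o=np.zeros((H,x.shape[1]+400,3),np.uint8);o[:x.shape[0],:x.shape[1]]=x;o[:400,x.shape[1]:]=y
cv2.imwrite(f'pics/l{tag}.png',o)
E
python3 look.py 6
```

```text
6.6333 [0.58471201 0.00288693 0.13391845] [-0.07065162  0.99749802] [ 0.6100149  -0.54207267 -0.13590275] 0.05155251849443328
```

View pics/l6.png

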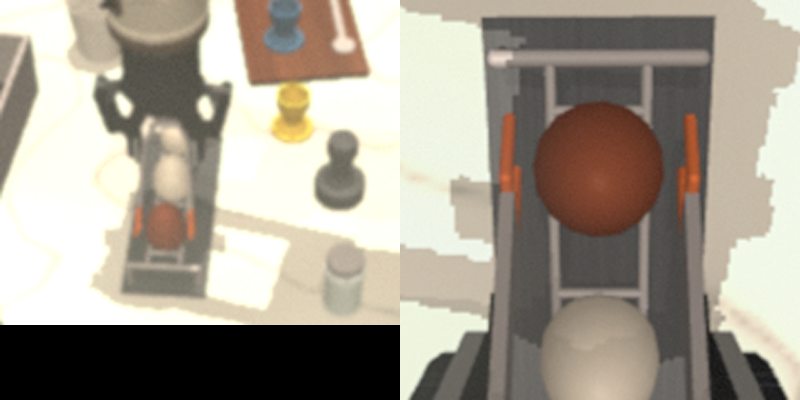

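```bash
cat > meas.py <<'E'
import sys
from h import *
def meas(tag):
    w=L('w'+tag);t=np.load(f'pics/tcp{tag}.npy');tcp=t[:3];yaw=t[3]
    u=np.array([np.cos(yaw),np.sin(yaw),0]);n=np.array([-u[1],u[0],0])
    C=w.cloud();hsv=cv2.cvtColor(w.p,cv2.COLOR_RGB2HSV)
    m=cv2.inRange(hsv,(0,110,20),(15,255,255));m[250:]=0;m[:100]=0;m[:,:255]=0;m[:,390:]=0
    k,l,st,ce=cv2.connectedComponentsWithStats(m)
    for i in range(1,k):
        if st[i,4]<40: continue
        P=w.plane(*ce[i],tcp[2]-.079+.005)
        print(st[i],ce[i].round(1),'ray@mid+8 u,n:',((P-tcp)@u).round(4),((P-tcp)@n).round(4))
        v0=st[i,1]+2; us=np.nonzero(l[v0]==i)[0]; uu=int(np.median(us))
        D=w.pt(uu,v0); print('  top px',(uu,v0),'u,n,z rel',((D-tcp)@u).round(4),((D-tcp)@n).round(4),(D-tcp)[2].round(4),'absz',D[2].round(4))
        Q=C[(l==i)&(w.d>0)];print('  zmax',np.percentile(Q[:,2],[50,99]).round(4))
if __name__=='__main__': meas(sys.argv[1])
E
python3 meas.py 6
python3 - <<'E'
from h import *
# side view: egg vs fork
s=L('s6');C=s.cloud();print(s.proj([[.5813,.0405,.085],[.5813,.0405,.025]]))
hsv=cv2.cvtColor(s.p,cv2.COLOR_RGB2HSV);m=cv2.inRange(hsv,(0,110,20),(15,255,255));k,l,st,ce=cv2.connectedComponentsWithStats(m)
for i in range(1,k):
    if st[i,4]>12 and 250<ce[i][0]<330 and 180<ce[i][1]<240: print(st[i],ce[i],np.percentile(C[l==i],[2,50,98],axis=0))
E
```

```text
[ 290  136   58   60 2695] [319.  165.6] ray@mid+8 u,n: 0.0406 0.0005
  top px (319, np.int32(138)) u,n,z rel 0.0594 0.0005 -0.0777 absz 0.0563
  zmax [0.0762 0.0849]
[275 141  10  48 264] [279.1 162.4] ray@mid+8 u,n: 0.0429 0.0286
  top px (279, np.int32(143)) u,n,z rel 0.0562 0.0283 -0.0753 absz 0.0587
  zmax [0.0683 0.0819]
[355 141  10  48 296] [359.7 163. ] ray@mid+8 u,n: 0.0424 -0.0281
  top px (360, np.int32(143)) u,n,z rel 0.0561 -0.0281 -0.0763 absz 0.0576
  zmax [0.0657 0.0814]
[[286.09861846 212.48942388]
 [287.09786521 227.52640485]]
[274 213   3  11  27] [274.96296296 218.        ] [[ 6.07916861e-01 -1.66866216e-02 -5.29786528e-04]
 [ 6.09825108e-01  4.31623845e-02  6.17997695e-02]
 [ 6.29634325e-01  5.88873202e-02  8.07450369e-02]]
[281 212  10  13  80] [285.15 217.3 ] [[0.57202751 0.03992881 0.06332808]
 [0.58218522 0.05041599 0.07777747]
 [0.59377026 0.05879512 0.08677153]]
[295 214   3  11  29] [295.93103448 219.27586207] [[ 0.55144792 -0.01481776 -0.00072812]
 [ 0.55556013  0.04050766  0.063481  ]
 [ 0.57028464  0.05518593  0.08280241]]
```

Emit:
{"name": "send_rows", "arguments": {
  "plan": [
    [[60,0,0,-0.006,0],[60,0,0,-0.006,0],[59,0,0,-0.006,0],[58,0,0,-0.006,0],[57,0,0,-0.006,0],[57,0,0,-0.006,0],[57,0,0,-0.006,0]]
  ]
}}

```text
time_s: 7.32
tcp_pos: [0.5848, 0.0026, 0.1282]
tcp_rot: [[-0.07, 0.998, -0.0], [0.998, 0.07, 0.002], [0.002, 0.0, -1.0]]
wrist_force: [-0.5, 0.3, -0.6]
finger_gap: 0.049
```

```bash
python3 look.py 7; python3 meas.py 7
```

```text
7.3167 [0.58483835 0.00264822 0.12819651] [-0.07047572  0.99751088] [-0.47052504  0.25792322 -0.55708089] 0.04897307845790405
[ 279  136   82   62 3445] [319.2 166.2] ray@mid+8 u,n: 0.0402 0.0003
  top px (318, np.int32(138)) u,n,z rel 0.0599 0.0012 -0.0725 absz 0.0557
  zmax [0.0742 0.0847]
```

View pics/l7.png

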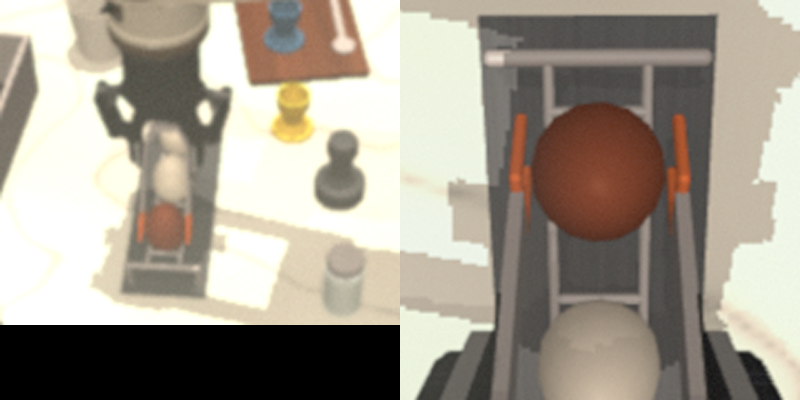

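Emit:
{"name": "send_rows", "arguments": {
  "plan": [
    [[56,0,0,0,0],[56,0,0,0,0],[55.5,0,0,0,0],[55.5,0,0,0,0],[55.5,0,0,0,0]]
  ]
}}

```text
time_s: 7.83
tcp_pos: [0.5847, 0.0027, 0.1281]
tcp_rot: [[-0.071, 0.998, -0.0], [0.998, 0.071, 0.002], [0.002, -0.0, -1.0]]
wrist_force: [-0.2, -0.1, -0.6]
finger_gap: 0.0477
```

Emit:
{"name": "send_rows", "arguments": {
  "plan": [
    [[55,0,0,0,0],[55,0,0,0,0],[55,0,0,0,0]]
  ]
}}

```text
time_s: 8.08
tcp_pos: [0.5847, 0.0026, 0.1281]
tcp_rot: [[-0.071, 0.998, -0.0], [0.998, 0.071, 0.002], [0.002, -0.0, -1.0]]
wrist_force: [-1.7, -0.4, -0.2]
finger_gap: 0.0472
```

```bash
python3 look.py 8
```

```text
8.0833 [0.58471369 0.00264819 0.1281142 ] [-0.07055736  0.99750509] [-1.73098577 -0.39080245 -0.15886915] 0.04721307833451922
```

View pics/l8.png

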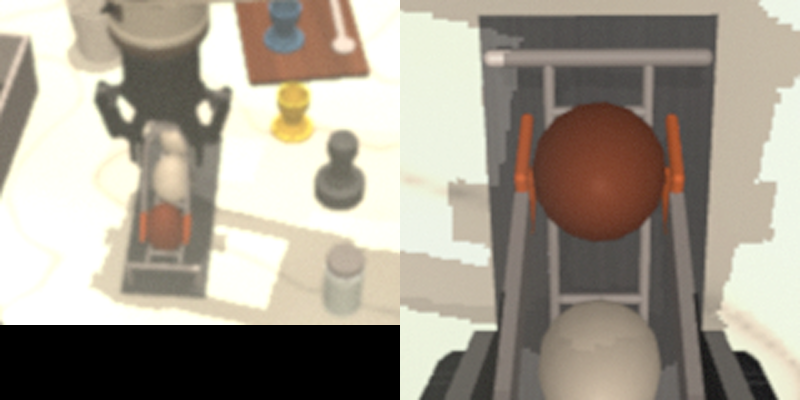

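Emit:
{"name": "send_rows", "arguments": {
  "plan": [
    [[54.6,0,0,0,0],[54.6,0,0,0,0],[54.6,0,0,0,0]]
  ]
}}

```text
time_s: 8.43
tcp_pos: [0.5847, 0.0026, 0.1281]
tcp_rot: [[-0.07, 0.998, -0.0], [0.998, 0.07, 0.002], [0.002, -0.0, -1.0]]
wrist_force: [-2.2, -0.3, 0.3]
finger_gap: 0.0471
```

Emit:
{"name": "send_rows", "arguments": {
  "plan": [
    [[54.2,0,0,0,0],[54.2,0,0,0,0],[54.2,0,0,0,0]]
  ]
}}

```text
time_s: 8.68
tcp_pos: [0.5847, 0.0026, 0.1281]
tcp_rot: [[-0.07, 0.998, -0.0], [0.998, 0.07, 0.002], [0.002, -0.0, -1.0]]
wrist_force: [-1.8, -0.2, 0.7]
finger_gap: 0.0468
```

Emit:
{"name": "send_rows", "arguments": {
  "plan": [
    [[54.2,0,0,0,0],[54.2,0,0,0,0]]
  ]
}}

```text
time_s: 8.85
tcp_pos: [0.5847, 0.0027, 0.1281]
tcp_rot: [[-0.071, 0.998, -0.0], [0.998, 0.071, 0.002], [0.002, -0.0, -1.0]]
wrist_force: [-1.7, 0.4, 0.7]
finger_gap: 0.0469
```

Emit:
{"name": "send_rows", "arguments": {
  "plan": [
    [[53.9,0,0,0,0],[53.9,0,0,0,0],[53.9,0,0,0,0]]
  ]
}}

```text
time_s: 9.1
tcp_pos: [0.5847, 0.0026, 0.1282]
tcp_rot: [[-0.071, 0.998, -0.0], [0.998, 0.071, 0.002], [0.002, -0.0, -1.0]]
wrist_force: [-1.4, -0.7, 0.7]
finger_gap: 0.0462
```

Emit:
{"name": "send_rows", "arguments": {
  "plan": [
    [[53.9,0,0,0,0],[53.9,0,0,0,0]]
  ]
}}

```text
time_s: 9.27
tcp_pos: [0.5847, 0.0027, 0.1282]
tcp_rot: [[-0.071, 0.998, -0.0], [0.998, 0.071, 0.002], [0.002, -0.0, -1.0]]
wrist_force: [-2.2, 0.7, 1.2]
finger_gap: 0.0468
```

```bash
python3 look.py 9;python3 - <<'E'
from h import *
print([r.read_state()['finger_gap'] for _ in range(3)])
E
```

```text
9.2667 [0.58467206 0.00265932 0.12817637] [-0.07053399  0.9975067 ] [-2.20437577  0.66289384  1.24433009] 0.04680320382694078
[0.04649248199133276, 0.04649248199133276, 0.04649248199133276]
```

View pics/l9.png

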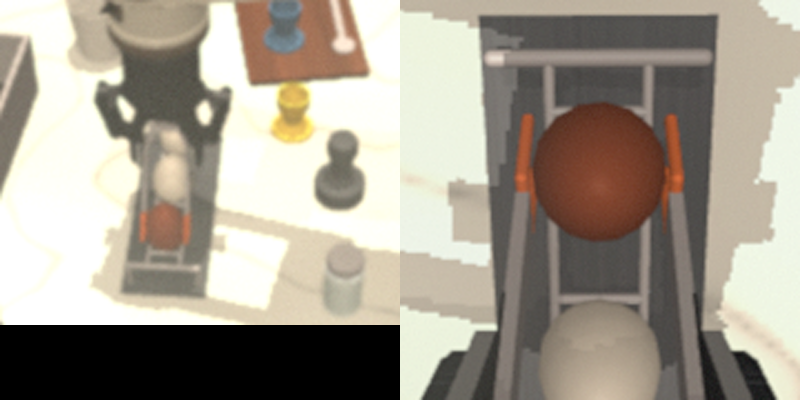

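Run:
```python
from h import *
for t in '789':
    w=L('w'+t)
    for v in (145,155,165):
        row=cv2.cvtColor(w.p[v:v+3].mean(0,keepdims=True).astype(np.uint8),cv2.COLOR_RGB2HSV)[0]
        o=(row[:,0]<16)&(row[:,1]>120)
        us=np.nonzero(o[255:390])[0]+255; print(t,v,us.min(),us.max(), w.p[v:v+3,278:296,0].mean(0).astype(int))
```

```text
7 145 281 358 [ 73  63  53  74  95 101 101  95  79  59  50  50  50  51  51  51  58  70]
7 155 280 359 [ 52  54  75  95 101 101  96  82  62  50  50  50  49  50  51  52  53  55]
7 165 279 360 [ 55  75  96 101 102  97  87  87  98  97  78  56  50  53  54  55  56  57]
8 145 284 354 [ 73  64  52  51  52  56  78  96 101 100  93  75  53  50  50  50  54  69]
8 155 283 356 [ 53  52  50  51  60  82  97 101 100  93  75  55  49  50  50  52  53  54]
8 165 282 357 [ 52  53  52  64  86 100 102  99  93  84  79  68  49  50  52  55  56  58]
9 145 285 354 [ 73  64  51  51  50  53  73  95 100 100  96  80  58  49  51  50  54  68]
9 155 283 355 [ 53  52  50  51  54  76  95 101 100  96  81  60  49  50  50  52  53  54]
9 165 282 357 [ 53  52  51  59  80  98 101 100  95  84  78  68  49  50  52  54  56  57]
```

Emit:
{"name": "send_rows", "arguments": {
  "plan": [
    [[53.7,0,0,0,0],[53.7,0,0,0,0],[53.7,0,0,0.003,0],[53.7,0,0,0.008,0],[53.7,0,0,0.014,0],[53.7,0,0,0.02,0],[53.7,0,0,0.02,0],[53.7,0,0,0.02,0]]
  ]
}}

```text
time_s: 10.03
tcp_pos: [0.5849, 0.0026, 0.1488]
tcp_rot: [[-0.071, 0.998, 0.001], [0.998, 0.071, 0.002], [0.002, 0.001, -1.0]]
wrist_force: [0.1, -0.4, -2.0]
finger_gap: 0.0465
```

```bash
python3 look.py 10; python3 meas.py 10
```

```text
10.0333 [0.58493336 0.00261725 0.1487648 ] [-0.07054482  0.99750646] [ 0.09589381 -0.36833542 -1.96021513] 0.046458639581511474
[ 282  136   76   62 3374] [319.6 166.2] ray@mid+8 u,n: 0.0401 -0.0
  top px (319, np.int32(138)) u,n,z rel 0.0599 0.0004 -0.0727 absz 0.0761
  zmax [0.0946 0.1051]
```

View pics/l10.png

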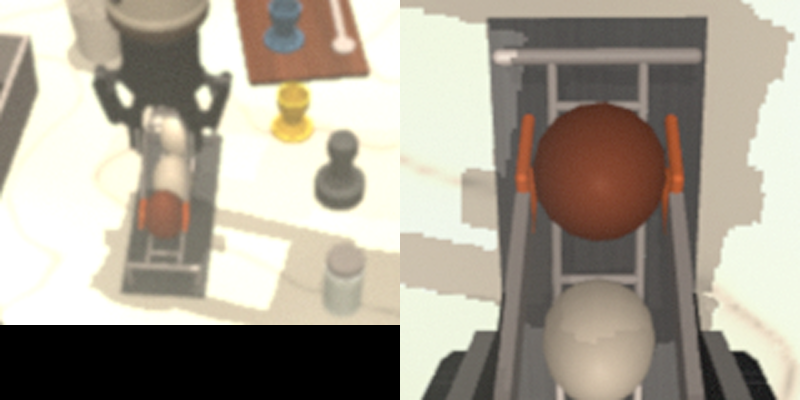

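Emit:
{"name": "send_rows", "arguments": {
  "plan": [
    [[53.7,0,0,0.01,0],[53.7,0,0,0.03,0],[53.7,0,0,0.055,0],[53.7,0,0,0.08,0],[53.7,0,-0.02,0.095,0],[53.7,0,-0.05,0.1,0],[53.7,0,-0.08,0.1,0],[53.7,0,-0.11,0.1,0],[53.7,0,-0.14,0.1,0],[53.7,0,-0.17,0.1,0]]
  ]
}}

```text
time_s: 10.97
tcp_pos: [0.5843, -0.1687, 0.2487]
tcp_rot: [[-0.071, 0.998, -0.0], [0.998, 0.071, 0.002], [0.002, -0.0, -1.0]]
wrist_force: [0.8, -0.1, -2.0]
finger_gap: 0.0464
```

Emit:
{"name": "send_rows", "arguments": {
  "plan": [
    [[53.7,0,-0.03,0,0],[53.7,0,-0.06,0,0],[53.7,0,-0.09,0,0],[53.7,0,-0.12,0,0],[53.7,0,-0.15,0,0],[53.7,0,-0.17,0,0],[53.7,0,-0.18,0,0],[53.7,0,-0.18,0,0],[53.7,0,-0.18,0,0]]
  ]
}}

```text
time_s: 11.72
tcp_pos: [0.5843, -0.3485, 0.2488]
tcp_rot: [[-0.07, 0.998, -0.0], [0.998, 0.07, 0.003], [0.003, -0.0, -1.0]]
wrist_force: [-0.4, 0.2, -2.5]
finger_gap: 0.0466
```

```bash
python3 look.py 11 250 70 410 200; python3 meas.py 11;python3 - <<'E'
from h import *
w=L('w11');cv2.imwrite('pics/w11b.png',np.clip(w.p[:,:,::-1].astype(float)*1.7,0,255).astype(np.uint8))
E
```

```text
11.7167 [ 0.58431093 -0.34849738  0.2487588 ] [-0.07018465  0.99753042] [-0.38300624  0.21412808 -2.49313341] 0.04657474077821577
[ 255  100  102  119 6708] [297.2 161.3] ray@mid+8 u,n: 0.0436 0.0158
  top px (270, np.int32(102)) u,n,z rel 0.087 0.06 -0.2371 absz 0.0117
  zmax [0.1649 0.2057]
```

View pics/w11b.png

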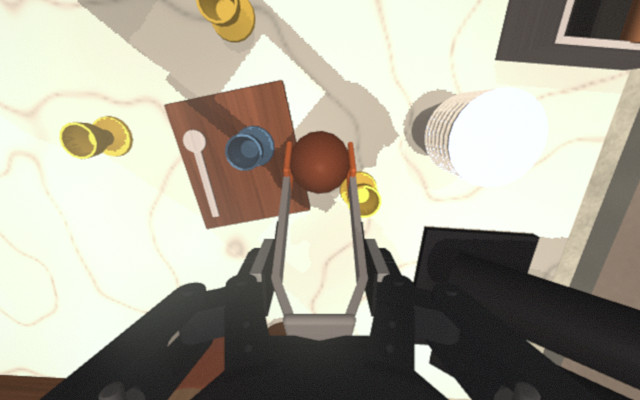

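View pics/l11.png

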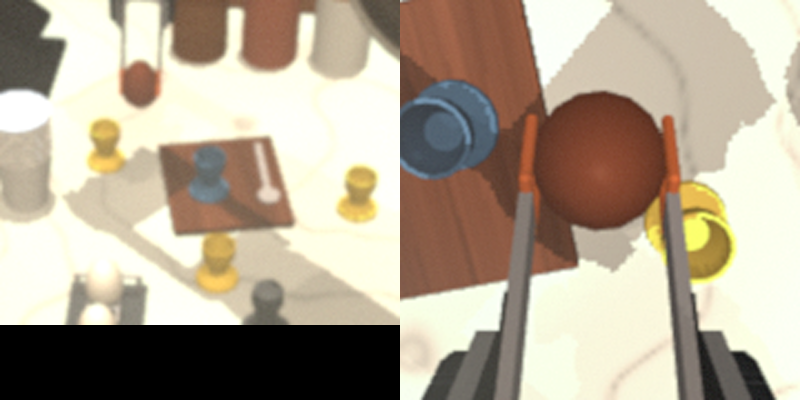

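```bash
cat > egg.py <<'E'
from h import *
def egg(tag):
    w=L('w'+tag);t=np.load(f'pics/tcp{tag}.npy');tcp=t[:3];yaw=t[3]
    u=np.array([np.cos(yaw),np.sin(yaw),0]);n=np.array([-u[1],u[0],0])
    C=w.cloud()-tcp; U=C@u;N=C@n;Z=C[:,:,2]
    hsv=cv2.cvtColor(w.p,cv2.COLOR_RGB2HSV)
    m=(hsv[:,:,0]<16)&(hsv[:,:,1]>110)&(abs(N)<.021)&(U>0)&(U<.09)&(Z>-.12)&(w.d>0)
    m=cv2.erode(m.astype(np.uint8),np.ones((3,3)))>0
    P=np.c_[U[m],N[m],Z[m]]
    v,uu=np.nonzero(m)
    print(tag,len(P),'cent px',uu.mean().round(1),v.mean().round(1),v.min(),v.max(),'zmax',np.percentile(P[:,2],99.5).round(4),'top u,n',P[P[:,2]>np.percentile(P[:,2],97)].mean(0).round(4))
    for z in (-.05,-.06,-.07):
        k=abs(P[:,2]-z)<.002
        if k.sum()>5: print('  z',z,k.sum(),'u max',np.percentile(P[k,0],98).round(4),'u min',np.percentile(P[k,0],2).round(4))
    return P
if __name__=='__main__':
    import sys
    for t in sys.argv[1:]: egg(t)
E
python3 egg.py 6 8 9 10 11
```

```text
6 2337 cent px 319.2 165.6 137 194 zmax -0.0488 top u,n [ 0.0388  0.0003 -0.0491]
  z -0.05 477 u max 0.0461 u min 0.0318
  z -0.06 357 u max 0.0541 u min 0.0247
  z -0.07 140 u max 0.058 u min 0.0427
8 2549 cent px 319.5 167.0 137 196 zmax -0.043 top u,n [ 0.039   0.0002 -0.0434]
  z -0.05 570 u max 0.0517 u min 0.0261
  z -0.06 249 u max 0.0571 u min 0.0354
  z -0.07 74 u max 0.0597 u min 0.0511
9 2543 cent px 319.2 166.9 137 196 zmax -0.0432 top u,n [ 0.039  -0.0003 -0.0434]
  z -0.05 548 u max 0.0515 u min 0.0263
  z -0.06 246 u max 0.0566 u min 0.0352
  z -0.07 75 u max 0.0595 u min 0.0493
10 2528 cent px 319.6 167.1 138 196 zmax -0.0433 top u,n [ 0.0392  0.0001 -0.0436]
  z -0.05 608 u max 0.0518 u min 0.0269
  z -0.06 259 u max 0.0572 u min 0.0344
  z -0.07 74 u max 0.0594 u min 0.0504
11 2650 cent px 319.4 161.9 133 191 zmax -0.0425 top u,n [ 0.0428 -0.0001 -0.0428]
  z -0.05 557 u max 0.0556 u min 0.0293
  z -0.06 269 u max 0.061 u min 0.0362
  z -0.07 72 u max 0.0634 u min 0.0485
```

Run:
```python
from h import *
for tag in ('9','10','11'):
    w=L('w'+tag);t=np.load(f'pics/tcp{tag}.npy');tcp=t[:3];yaw=t[3]
    u=np.array([np.cos(yaw),np.sin(yaw),0]);n=np.array([-u[1],u[0],0])
    for p in [(287,146),(353,146),(285,160),(355,160),(284,172),(356,172)]:
        D=w.pt(*p)-tcp;print(tag,p,w.p[p[1],p[0]],(D@u).round(4),(D@n).round(4),D[2].round(4))
im=np.hstack([cv2.resize(L('w'+t).p[120:210,270:370,::-1],None,fx=4,fy=4,interpolation=cv2.INTER_CUBIC) for t in('10','11')])
cv2.imwrite('pics/c12.png',np.clip(im.astype(float)*2.2,0,255).astype(np.uint8))
```

```text
9 (287, 146) [100  51  30] 0.0543 0.0226 -0.0735
9 (353, 146) [100  50  27] 0.0542 -0.0231 -0.0747
9 (285, 160) [101  54  33] 0.0468 0.0228 -0.0611
9 (355, 160) [99 50 29] 0.0469 -0.023 -0.0605
9 (284, 172) [105  56  34] 0.0403 0.0228 -0.054
9 (356, 172) [100  50  29] 0.0404 -0.0231 -0.0537
10 (287, 146) [103  54  34] 0.0544 0.0224 -0.073
10 (353, 146) [103  53  31] 0.0542 -0.0232 -0.0747
10 (285, 160) [103  55  35] 0.0467 0.0228 -0.0617
10 (355, 160) [100  51  29] 0.0469 -0.0231 -0.0607
10 (284, 172) [107  57  35] 0.0405 0.0227 -0.0534
10 (356, 172) [104  51  28] 0.0405 -0.0231 -0.0534
11 (287, 146) [101  52  32] 0.0541 0.0228 -0.0754
11 (353, 146) [110  89  77] 0.054 -0.0233 -0.0767
11 (285, 160) [99 52 31] 0.0467 0.0229 -0.062
11 (355, 160) [110  92  78] 0.0466 -0.0233 -0.0625
11 (284, 172) [95 50 31] 0.04 0.023 -0.0554
11 (356, 172) [102  74  36] 0.0401 -0.0233 -0.0552
```

View pics/c12.png

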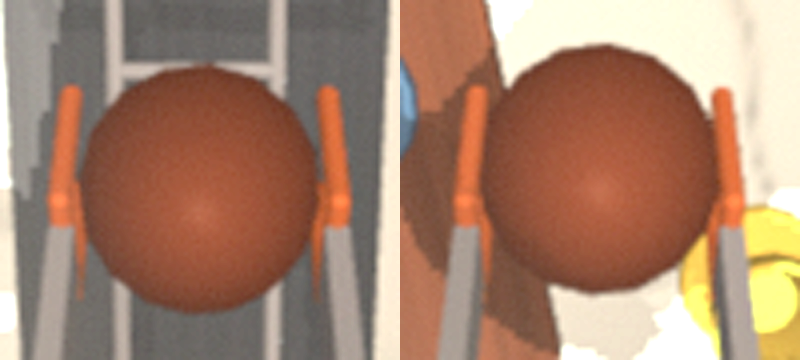

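Run:
```python
from h import *
def cup(c,nm,box):
    C=c.cloud();hsv=cv2.cvtColor(c.p,cv2.COLOR_RGB2HSV)
    m=cv2.inRange(hsv,(92,60,15),(125,255,255));mm=np.zeros_like(m);mm[box[1]:box[3],box[0]:box[2]]=1;m=m*mm
    k,l,st,ce=cv2.connectedComponentsWithStats(m);i=1+np.argmax(st[1:,4]);b=(l==i)
    P=C[b&(c.d>0)];print(nm,st[i],ce[i].round(1),'zmax',np.percentile(P[:,2],98).round(4))
    rim=b&(C[:,:,2]>.059)&(C[:,:,2]<.071);Q=C[rim];print('  rim depth',len(Q),Q.min(0).round(4),Q.max(0).round(4),((Q.min(0)+Q.max(0))/2).round(4))
    v,u=np.nonzero(rim);h=cv2.convexHull(np.c_[u,v].astype(np.float32));e=cv2.fitEllipse(h);print('  ell',e,c.plane(*e[0],.065).round(4))
w=L('w11');cup(w,'wrist',(215,115,282,185))
cup(L('top0'),'top',(420,200,465,240))
cup(L('side0'),'side',(320,120,350,155))
x=w.p[110:190,215:290,::-1];cv2.imwrite('pics/c13.png',np.clip(cv2.resize(x,None,fx=7,fy=7,interpolation=cv2.INTER_CUBIC).astype(float)*2.2,0,255).astype(np.uint8))
```

```text
wrist [226 126  48  44 993] [254.6 145.5] zmax 0.0658
  rim depth 230 [ 0.4802 -0.3395  0.0599] [ 0.5191 -0.301   0.0665] [ 0.4997 -0.3203  0.0632]
  ell ((243.780517578125, 151.66165161132812), (35.03651428222656, 37.38251495361328), 124.4130630493164) [ 0.4998 -0.3198  0.065 ]
top [431 215  24  19 359] [442.  223.5] zmax 0.0676
  rim depth 66 [ 0.4788 -0.3425  0.059 ] [ 0.5159 -0.3034  0.0695] [ 0.4974 -0.323   0.0643]
  ell ((446.0029602050781, 222.27883911132812), (15.56844711303711, 16.262760162353516), 85.37052917480469) [ 0.4979 -0.3221  0.065 ]Traceback (most recent call last):
  File "<stdin>", line 11, in <module>
  File "<stdin>", line 5, in cup
    return _wrapfunc(a, 'argmax', axis=axis, out=out, **kwds)
    return bound(*args, **kwds)
ValueError: attempt to get argmax of an empty sequence
```

Emit:
{"name": "send_rows", "arguments": {
  "plan": [
    [[53.7,-0.01,0,0,0],[53.7,-0.025,-0.004,0,0],[53.7,-0.045,-0.008,0,0],[53.7,-0.065,-0.012,-0.01,0],[53.7,-0.077,-0.014,-0.025,0],[53.7,-0.0814,-0.0149,-0.045,0],[53.7,-0.0814,-0.0149,-0.058,0],[53.7,-0.0814,-0.0149,-0.063,0],[53.7,-0.0814,-0.0149,-0.063,0],[53.7,-0.0814,-0.0149,-0.063,0]]
  ]
}}

```text
time_s: 12.65
tcp_pos: [0.5039, -0.3622, 0.1866]
tcp_rot: [[-0.072, 0.997, 0.0], [0.997, 0.072, 0.002], [0.002, 0.0, -1.0]]
wrist_force: [0.2, -0.7, -1.0]
finger_gap: 0.046
```

```bash
python3 look.py 12 290 90 400 170; python3 egg.py 11 12
python3 - <<'E'
from h import *
w=L('w12');t=np.load('pics/tcp12.npy');print(t)
x=w.p[100:230,250:390,::-1];a=cv2.resize(x,None,fx=4,fy=4,interpolation=cv2.INTER_CUBIC)
s=L('s12');y=s.p[100:170,300:370,::-1];b=cv2.resize(y,(220,220),interpolation=cv2.INTER_CUBIC)
o=np.zeros((520,780,3),np.uint8);o[:520,:560]=a;o[:220,560:]=b
cv2.imwrite('pics/c14.png',np.clip(o.astype(float)*2,0,255).astype(np.uint8))
E
```

```text
12.65 [ 0.5038608  -0.36216368  0.18664954] [-0.07231797  0.99737928] [ 0.18900058 -0.66132435 -1.02967285] 0.04597177153200032
11 2650 cent px 319.4 161.9 133 191 zmax -0.0425 top u,n [ 0.0428 -0.0001 -0.0428]
  z -0.05 557 u max 0.0556 u min 0.0293
  z -0.06 269 u max 0.061 u min 0.0362
  z -0.07 72 u max 0.0634 u min 0.0485
12 2696 cent px 319.5 162.5 133 192 zmax -0.0428 top u,n [ 0.043   0.0007 -0.043 ]
  z -0.05 596 u max 0.056 u min 0.0298
  z -0.06 268 u max 0.0608 u min 0.0356
  z -0.07 75 u max 0.0634 u min 0.0491
[ 0.5038608  -0.36216368  0.18664954  1.64317765]
```

View pics/c14.png

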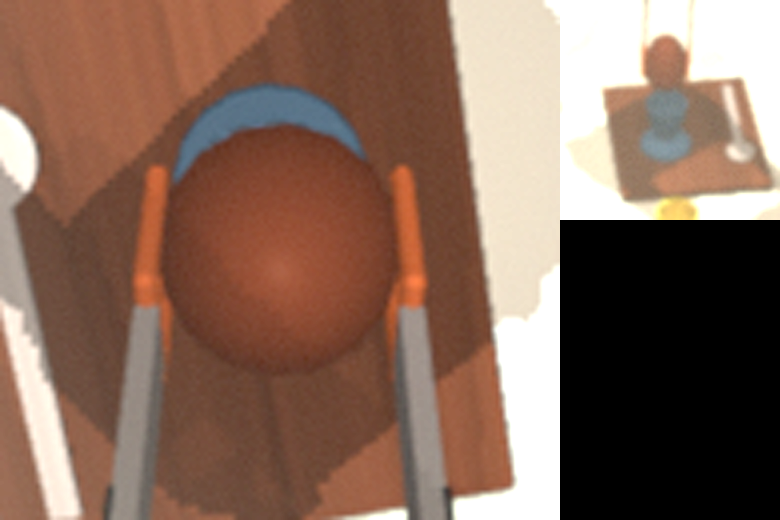

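Run:
```python
from h import *
from scipy.optimize import least_squares
w=L('w12');hsv=cv2.cvtColor(w.p,cv2.COLOR_RGB2HSV)
m=cv2.inRange(hsv,(92,60,10),(125,255,255));k,l,st,ce=cv2.connectedComponentsWithStats(m)
C=w.cloud()
for i in range(1,k):
    if st[i,4]>30: print(st[i],ce[i], np.percentile(C[l==i][:,2],[5,50,95]))
i=1+np.argmax(st[1:,4]);b=l==i
# topmost pixel per column = outer edge
pts=[]
for u in range(st[i,0]+1,st[i,0]+st[i,2]-1):
    v=np.nonzero(b[:,u])[0]
    if len(v): pts.append((u,v.min()-.5))
for z in (.010,.014,.018):
    Q=np.array([w.plane(*p,z)[:2] for p in pts])
    f=lambda c:np.hypot(*(Q-c[:2]).T)-c[2]
    s=least_squares(f,[.5,-.32,.026]);s2=least_squares(lambda c:np.hypot(*(Q-c).T)-.026,[.5,-.32]);print(z,s.x.round(4),s2.x.round(4),np.abs(s2.fun).max())
s=L('s12');hs=cv2.cvtColor(s.p,cv2.COLOR_RGB2HSV);S=s.cloud()
for nm,lo,hi in(('egg',(0,90,15),(15,255,255)),('cup',(92,50,10),(125,255,255))):
    m=cv2.inRange(hs,lo,hi);k,l,st,ce=cv2.connectedComponentsWithStats(m)
    for i in range(1,k):
        if st[i,4]>30 and 315<ce[i][0]<350 and 90<ce[i][1]<160:
            v=[ (vv,)+tuple(np.nonzero(l[vv]==i)[0][[0,-1]]) for vv in range(st[i,1],st[i,1]+st[i,3])]
            print(nm,st[i],ce[i],v)
print(s.proj([[.4998,-.32,.065],[.4998,-.32,.01]]))
```

```text
[294 121  46  23 348] [315.28448276 128.91666667] [0.01300956 0.01599996 0.01828022]
0.01 [ 0.4989 -0.3207  0.0251] [ 0.499  -0.3216] 0.0007794892100580104
0.014 [ 0.4989 -0.3202  0.0248] [ 0.4991 -0.3215] 0.0008200138173082225
0.018 [ 0.4988 -0.3197  0.0245] [ 0.4991 -0.3214] 0.0009248673964922169
egg [314 112  38  26 337] [332.2611276  124.24925816] [(112, np.int64(331), np.int64(335)), (113, np.int64(330), np.int64(336)), (114, np.int64(330), np.int64(337)), (115, np.int64(326), np.int64(337)), (116, np.int64(326), np.int64(340)), (117, np.int64(326), np.int64(340)), (118, np.int64(326), np.int64(340)), (119, np.int64(326), np.int64(340)), (120, np.int64(326), np.int64(340)), (121, np.int64(326), np.int64(340)), (122, np.int64(326), np.int64(340)), (123, np.int64(326), np.int64(340)), (124, np.int64(328), np.int64(339)), (125, np.int64(329), np.int64(339)), (126, np.int64(329), np.int64(351)), (127, np.int64(327), np.int64(350)), (128, np.int64(319), np.int64(350)), (129, np.int64(314), np.int64(350)), (130, np.int64(315), np.int64(350)), (131, np.int64(315), np.int64(350)), (132,
[... 296 characters left out ...]
int64(352)), (145, np.int64(345), np.int64(351)), (146, np.int64(343), np.int64(351)), (147, np.int64(343), np.int64(351)), (148, np.int64(342), np.int64(351)), (149, np.int64(342), np.int64(351)), (150, np.int64(340), np.int64(352)), (151, np.int64(338), np.int64(362)), (152, np.int64(336), np.int64(363)), (153, np.int64(330), np.int64(364)), (154, np.int64(329), np.int64(364)), (155, np.int64(330), np.int64(365)), (156, np.int64(328), np.int64(366)), (157, np.int64(328), np.int64(366)), (158, np.int64(328), np.int64(366)), (159, np.int64(329), np.int64(363)), (160, np.int64(330), np.int64(351)), (161, np.int64(332), np.int64(341))]
[[333.82445747 132.41086347]
 [333.41660584 146.04846327]]
```

Emit:
{"name": "send_rows", "arguments": {
  "plan": [
    [[53.7,-0.0016,-0.0017,-0.002,0],[53.7,-0.0016,-0.0017,-0.008,0],[53.7,-0.0016,-0.0017,-0.014,0],[53.7,-0.0016,-0.0017,-0.019,0],[53.7,-0.0016,-0.0017,-0.022,0],[53.7,-0.0016,-0.0017,-0.023,0],[53.7,-0.0016,-0.0017,-0.023,0],[53.7,-0.0016,-0.0017,-0.023,0]]
  ]
}}

```text
time_s: 13.42
tcp_pos: [0.5023, -0.3642, 0.1642]
tcp_rot: [[-0.072, 0.997, 0.001], [0.997, 0.072, 0.001], [0.001, 0.001, -1.0]]
wrist_force: [0.5, -0.2, -1.3]
finger_gap: 0.0462
```

```bash
python3 look.py 13 290 90 400 170; python3 egg.py 13
python3 - <<'E'
from h import *
w=L('w13')
x=w.p[100:230,250:390,::-1];a=cv2.resize(x,None,fx=4,fy=4,interpolation=cv2.INTER_CUBIC)
s=L('s13');y=s.p[100:170,300:370,::-1];b=cv2.resize(y,(220,220),interpolation=cv2.INTER_CUBIC)
o=np.zeros((520,780,3),np.uint8);o[:520,:560]=a;o[:220,560:]=b
cv2.imwrite('pics/c15.png',np.clip(o.astype(float)*2,0,255).astype(np.uint8))
E
```

```text
13.4167 [ 0.50232215 -0.36424064  0.16419398] [-0.07209744  0.99739671] [ 0.46363328 -0.22555111 -1.32716274] 0.046158247826289085
13 2668 cent px 319.5 162.4 133 192 zmax -0.0427 top u,n [ 0.0431 -0.0001 -0.043 ]
  z -0.05 577 u max 0.0559 u min 0.0298
  z -0.06 269 u max 0.0609 u min 0.0357
  z -0.07 79 u max 0.0633 u min 0.0479
```

View pics/c15.png

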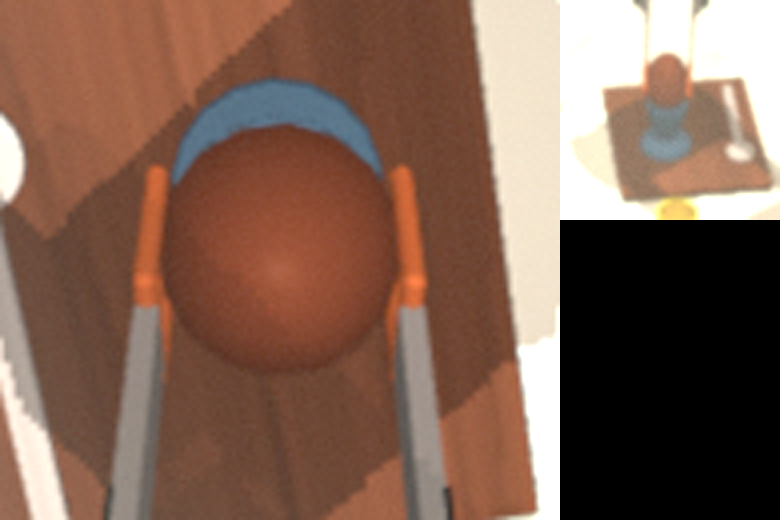

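Emit:
{"name": "send_rows", "arguments": {
  "plan": [
    [[53.7,0,0,-0.0015,0],[53.7,0,0,-0.003,0],[53.7,0,0,-0.004,0],[53.7,0,0,-0.004,0]]
  ]
}}

```text
time_s: 13.85
tcp_pos: [0.5024, -0.3641, 0.1603]
tcp_rot: [[-0.072, 0.997, 0.001], [0.997, 0.072, 0.001], [0.001, 0.001, -1.0]]
wrist_force: [-0.3, 1.3, 0.6]
finger_gap: 0.0463
```

Emit:
{"name": "send_rows", "arguments": {
  "plan": [
    [[53.7,0,0,-0.001,0],[53.7,0,0,-0.001,0]]
  ]
}}

```text
time_s: 14.02
tcp_pos: [0.5024, -0.3641, 0.1593]
tcp_rot: [[-0.072, 0.997, 0.001], [0.997, 0.072, 0.002], [0.001, 0.001, -1.0]]
wrist_force: [-0.2, 0.2, 1.5]
finger_gap: 0.0462
```

```bash
python3 look.py 14 290 90 400 170; python3 egg.py 14
```

```text
14.0167 [ 0.50235855 -0.36406613  0.15926412] [-0.07221511  0.99738799] [-0.17324362  0.15315074  1.47473588] 0.04620151560411363
14 2685 cent px 319.6 162.3 133 192 zmax -0.0416 top u,n [ 0.044  0.    -0.042]
  z -0.05 563 u max 0.0577 u min 0.03
  z -0.06 225 u max 0.0621 u min 0.0356
  z -0.07 29 u max 0.0635 u min 0.048
```

Emit:
{"name": "send_rows", "arguments": {
  "plan": [
    [[53.7,0,0,-0.0007,0],[53.7,0,0,-0.0007,0]]
  ]
}}

```text
time_s: 14.28
tcp_pos: [0.5024, -0.3641, 0.1586]
tcp_rot: [[-0.072, 0.997, 0.001], [0.997, 0.072, 0.002], [0.001, 0.001, -1.0]]
wrist_force: [-0.4, 1.8, 3.0]
finger_gap: 0.0465
```

Emit:
{"name": "send_rows", "arguments": {
  "plan": [
    [[54,0,0,0,0],[54.3,0,0,0,0],[54.6,0,0,0,0],[54.9,0,0,0,0],[55.2,0,0,0,0],[55.5,0,0,0,0],[55.8,0,0,0,0],[56.2,0,0,0,0],[56.2,0,0,0,0]]
  ]
}}

```text
time_s: 15.03
tcp_pos: [0.5024, -0.3641, 0.1586]
tcp_rot: [[-0.072, 0.997, 0.001], [0.997, 0.072, 0.001], [0.001, 0.001, -1.0]]
wrist_force: [-0.0, -0.2, -0.7]
finger_gap: 0.048
```

```bash
python3 look.py 15 290 90 400 170; python3 egg.py 15
```

```text
15.0333 [ 0.50237204 -0.36410527  0.15862592] [-0.07212661  0.99739451] [-0.02862096 -0.15482361 -0.72899271] 0.047989515192242434
15 2600 cent px 319.2 160.3 131 190 zmax -0.0412 top u,n [ 0.0462 -0.0002 -0.0415]
  z -0.05 531 u max 0.0595 u min 0.0312
  z -0.06 214 u max 0.0634 u min 0.0384
  z -0.07 8 u max 0.0648 u min 0.0618
```

View pics/l15.png

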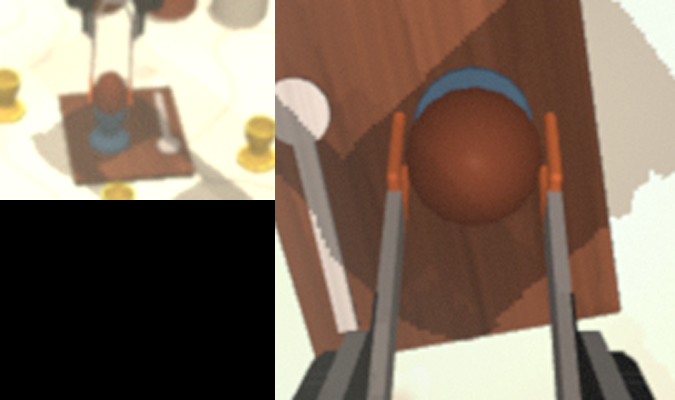

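Emit:
{"name": "send_rows", "arguments": {
  "plan": [
    [[57,0,0,0,0],[58,0,0,0,0],[59,0,0,0,0],[60,0,0,0,0],[60,0,0,0,0],[60,0,0,0,0]]
  ]
}}

```text
time_s: 15.63
tcp_pos: [0.5024, -0.3641, 0.1586]
tcp_rot: [[-0.072, 0.997, 0.001], [0.997, 0.072, 0.002], [0.001, 0.001, -1.0]]
wrist_force: [-0.0, -0.4, -1.2]
finger_gap: 0.0513
```

```bash
python3 look.py 16 290 90 400 170; python3 egg.py 16
python3 - <<'E'
from h import *
w=L('w16')
x=w.p[100:230,250:390,::-1];a=cv2.resize(x,None,fx=4,fy=4,interpolation=cv2.INTER_CUBIC)
s=L('s16');y=s.p[100:170,300:370,::-1];b=cv2.resize(y,(220,220),interpolation=cv2.INTER_CUBIC)
o=np.zeros((520,780,3),np.uint8);o[:520,:560]=a;o[:220,560:]=b
cv2.imwrite('pics/c16.png',np.clip(o.astype(float)*2,0,255).astype(np.uint8))
E
```

```text
15.6333 [ 0.50238522 -0.36408623  0.15864819] [-0.0721801   0.99739061] [-0.02236588 -0.40127782 -1.16702936] 0.05132508733836615
16 2638 cent px 319.2 160.4 131 190 zmax -0.0413 top u,n [ 0.0457  0.0004 -0.0416]
  z -0.05 560 u max 0.059 u min 0.0314
  z -0.06 209 u max 0.0634 u min 0.0378
```

View pics/c16.png

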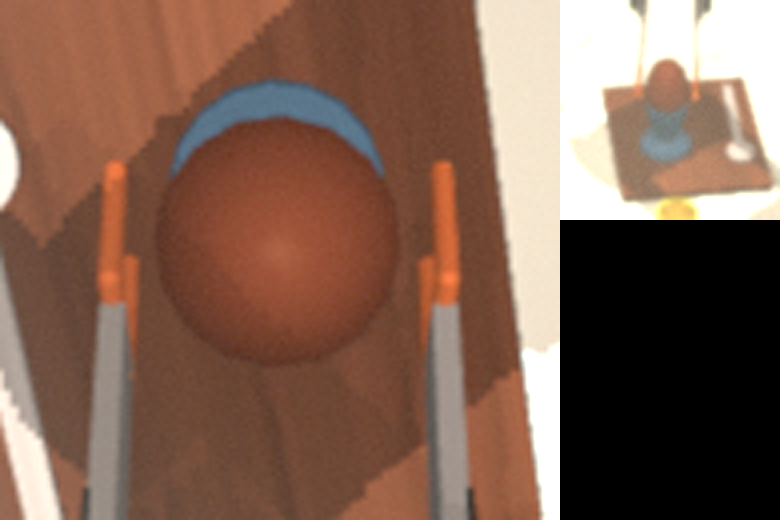

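Emit:
{"name": "send_rows", "arguments": {
  "plan": [
    [[60,0,0,0.008,0],[60,0,0,0.02,0],[60,0,0,0.035,0],[60,0,0,0.055,0],[60,0,0,0.08,0],[60,0,0,0.1,0],[60,0,0,0.105,0],[60,0,0,0.105,0]]
  ]
}}

```text
time_s: 16.4
tcp_pos: [0.5027, -0.3644, 0.2661]
tcp_rot: [[-0.072, 0.997, 0.004], [0.997, 0.072, -0.001], [-0.001, 0.004, -1.0]]
wrist_force: [-1.7, -0.4, -1.0]
finger_gap: 0.051
```

```bash
python3 look.py 17 290 90 400 170
python3 - <<'E'
from h import *
w=L('w17')
x=w.p[90:220,250:390,::-1];a=cv2.resize(x,None,fx=4,fy=4,interpolation=cv2.INTER_CUBIC)
s=L('s17');y=s.p[100:170,300:370,::-1];b=cv2.resize(y,(220,220),interpolation=cv2.INTER_CUBIC)
t=cap('top','t17');y=t.p[195:255,410:470,::-1];c=cv2.resize(y,(220,220),interpolation=cv2.INTER_CUBIC)
o=np.zeros((520,780,3),np.uint8);o[:520,:560]=a;o[:220,560:]=b;o[220:440,560:]=c
cv2.imwrite('pics/c17.png',np.clip(o.astype(float)*2,0,255).astype(np.uint8))
C=w.cloud();hsv=cv2.cvtColor(w.p,cv2.COLOR_RGB2HSV)
m=(hsv[:,:,0]<16)&(hsv[:,:,1]>110)&(C[:,:,2]>.07)&(C[:,:,2]<.125)&(abs(C[:,:,0]-.5)<.022)
P=C[m];print('top z',np.percentile(P[:,2],99.5))
for z in (.115,.11,.105,.10,.095,.09):
    Q=P[abs(P[:,2]-z)<.0025];
    if len(Q)>10: 
        a=np.c_[2*Q[:,:2],np.ones(len(Q))];sol=np.linalg.lstsq(a,(Q[:,:2]**2).sum(1),rcond=None)[0];print(z,len(Q),sol[:2].round(4),np.sqrt(max(0,sol[2]+sol[0]**2+sol[1]**2)).round(4))
E
```

```text
16.4 [ 0.50274488 -0.36440768  0.26612816] [-0.07217789  0.99739101] [-1.70419293 -0.37450898 -0.96608859] 0.05099842340257758
top z 0.11742331105383713
0.115 337 [ 0.4993 -0.319 ] 0.0072
0.11 320 [ 0.4994 -0.3192] 0.0124
0.105 244 [ 0.4993 -0.3195] 0.0157
0.1 184 [ 0.4993 -0.3197] 0.018
0.095 111 [ 0.4993 -0.32  ] 0.0196
0.09 62 [ 0.4993 -0.3202] 0.0206
```

View pics/c17.png

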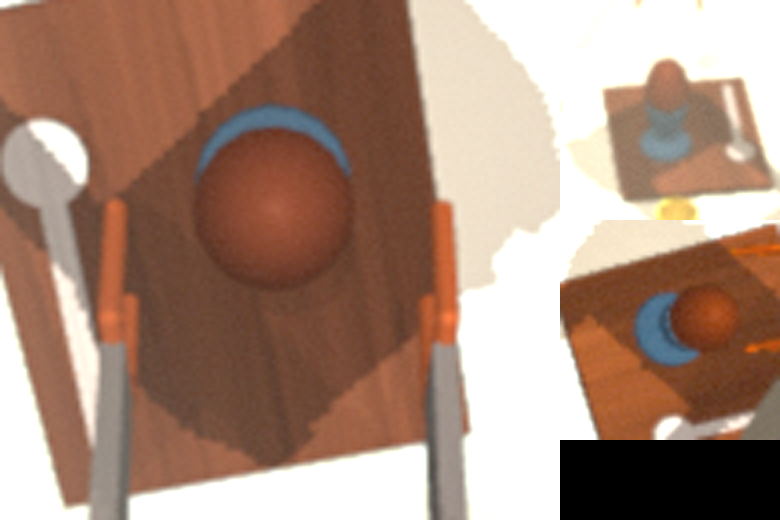

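Run:
```python
from h import *
def f(tag,tcp,yaw,pts):
    w=L(tag);u=np.array([np.cos(yaw),np.sin(yaw),0]);n=np.array([-u[1],u[0],0])
    for p in pts:
        D=w.pt(*p)-tcp;print(tag,p,(D@u).round(4),(D@n).round(4),D[2].round(4))
t=np.load('pics/tcp17.npy')
f('wrist4',np.array([0.52947478,0.31420705,0.21708643]),np.radians(34.4),[(279,143+2),(360,143+2),(278,160),(362,160)])
f('w17',t[:3],t[3],[(279,143),(361,143),(278,160),(362,160)])
for tag in('wrist4','w17'):
    w=L(tag);print(w.p[132:150,279,0],w.p[132:150,360,0])
    print(w.p[300:340,318].mean(1).astype(int))
```

```text
wrist4 (279, 145) 0.0541 0.0291 -0.0747
wrist4 (360, 145) 0.0539 -0.0273 -0.0762
wrist4 (278, 160) 0.0459 0.0283 -0.0612
wrist4 (362, 160) 0.0456 -0.0271 -0.0626
w17 (279, 143) 0.056 0.0279 -0.0751
w17 (361, 143) 0.0562 -0.0286 -0.0731
w17 (278, 160) 0.0472 0.0266 -0.058
w17 (362, 160) 0.0469 -0.0276 -0.0594
[65 66 65 66 66 67 67 68 69 69 81 94 94 93 93 92 93 93] [62 62 63 64 66 66 67 67 65 66 69 82 94 93 94 93 93 92]
[98 99 99 98 98 98 98 99 98 98 99 98 84 51 51 58 63 68 70 72 74 76 74 69
 66 65 64 66 64 65 63 65 64 64 63 64 63 64 63 58]
[77 77 77 77 77 72 61 70 90 97 98 96 94 94 94 94 93 93] [122 121 122 120 121 121 121 114 103 102 101 101 100 100 101  99  99 100]
[135 135 134 134 134 131 127 123 121 109  96  99  96  81  59  53  58  63
  68  73  77  80  82  82  81  78  73  72  72  73  72  72  72  73  72  71
  70  70  71  65]
```

Emit:
{"name": "send_rows", "arguments": {
  "plan": [
    [[60,0,0.02,0,0],[60,0.002,0.06,0,0],[60,0.004,0.1,0,0],[60,0.006,0.14,0,0],[60,0.008,0.18,0,-0.1],[60,0.01,0.22,0,-0.2],[60,0.012,0.26,0,-0.3],[60,0.013,0.3,0,-0.4],[60,0.015,0.34,0,-0.5],[60,0.017,0.38,0,-0.6]]
  ]
}}

```text
time_s: 17.38
tcp_pos: [0.5184, 0.0173, 0.2616]
tcp_rot: [[0.506, 0.862, 0.0], [0.862, -0.506, 0.002], [0.002, -0.001, -1.0]]
wrist_force: [0.5, -0.4, -0.6]
finger_gap: 0.0516
```

Emit:
{"name": "send_rows", "arguments": {
  "plan": [
    [[60,0.001,0.04,0,-0.1],[60,0.002,0.08,0,-0.2],[60,0.004,0.12,0,-0.3],[60,0.005,0.16,0,-0.4],[60,0.007,0.2,0,-0.44],[60,0.008,0.24,0,-0.44],[60,0.009,0.275,0,-0.44],[60,0.0096,0.2959,0,-0.44],[60,0.0096,0.2959,0,-0.44],[60,0.0096,0.2959,0,-0.44]]
  ]
}}

```text
time_s: 18.22
tcp_pos: [0.5274, 0.3141, 0.2599]
tcp_rot: [[0.824, 0.566, -0.001], [0.566, -0.824, 0.001], [-0.001, -0.001, -1.0]]
wrist_force: [-0.2, -0.5, -0.9]
finger_gap: 0.0516
```

```bash
python3 look.py 18 235 230 345 340
python3 - <<'E'
from h import *
print(r.read_state()['tcp_rot'])
E
```

```text
18.2167 [0.52738398 0.31410551 0.2598947 ] [0.82422839 0.56625724] [-0.21602197 -0.46460915 -0.86971367] 0.051635737311726444
[[ 8.25461254e-01  5.64458780e-01 -5.86853351e-05]
 [ 5.64458480e-01 -8.25460699e-01  1.12234172e-03]
 [ 5.85073202e-04 -9.59575042e-04 -9.99999368e-01]]
```

View pics/l18.png

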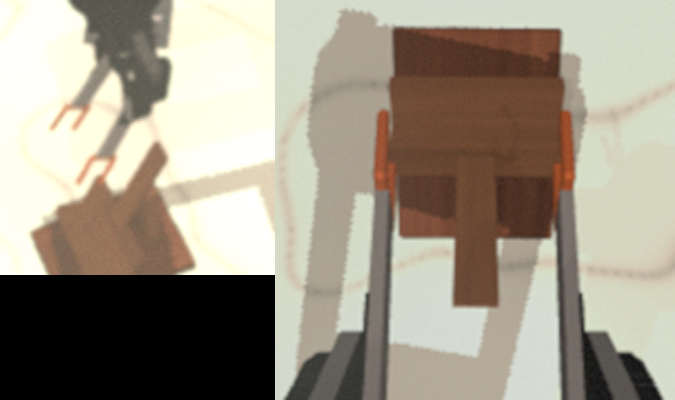

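Run:
```python
from h import *
w=L('w18');t=np.load('pics/tcp18.npy');tcp=t[:3];yaw=np.radians(34.37)
u=np.array([np.cos(yaw),np.sin(yaw),0]);n=np.array([-u[1],u[0],0])
def ends(tag,tcp):
    w=L(tag);C=w.cloud()-tcp;hsv=cv2.cvtColor(w.p,cv2.COLOR_RGB2HSV)
    m=((hsv[:,:,0]>=5)&(hsv[:,:,0]<=13)&(hsv[:,:,1]>130)&(C[:,:,2]>-.085)&(C[:,:,2]<-.04)&(w.d>0))
    k,l,st,ce=cv2.connectedComponentsWithStats(m.astype(np.uint8))
    for i in range(1,k):
        if st[i,4]<60: continue
        v=st[i,1]
        for dv in (2,8,14,20):
            us=np.nonzero(l[v+dv]==i)[0];c=int(np.median(us[:5] if ce[i][0]<320 else us[-5:]));P=C[v+dv,c];print(tag,v+dv,c,(P@u).round(4),(P@n).round(4),P[2].round(4))
ends('wrist4',np.array([0.52947478,0.31420705,0.21708643]))
ends('w18',tcp)
```

```text
wrist4 145 279 0.054 0.0291 -0.0747
wrist4 151 279 0.0505 0.0287 -0.0701
wrist4 157 278 0.0473 0.0287 -0.0645
wrist4 163 278 0.0443 0.0281 -0.0591
wrist4 145 360 0.0539 -0.0273 -0.0762
wrist4 151 360 0.0504 -0.0267 -0.071
wrist4 157 361 0.0473 -0.0266 -0.0649
wrist4 163 361 0.0444 -0.0258 -0.0586
w18 142 278 0.0556 0.0299 -0.0742
w18 148 278 0.0523 0.0292 -0.0684
w18 154 278 0.049 0.0287 -0.0637
w18 160 277 0.046 0.0286 -0.0578
w18 142 360 0.0558 -0.0266 -0.0741
w18 148 360 0.0523 -0.0261 -0.0695
w18 154 361 0.0491 -0.0262 -0.0643
w18 160 361 0.0458 -0.0257 -0.0599
```

Emit:
{"name": "send_rows", "arguments": {
  "plan": [
    [[60,0.0004,-0.0011,-0.03,0],[60,0.0004,-0.0011,-0.065,0],[60,0.0004,-0.0011,-0.095,0],[60,0.0004,-0.0011,-0.118,0],[60,0.0004,-0.0011,-0.131,0],[60,0.0004,-0.0011,-0.137,0],[60,0.0004,-0.0011,-0.139,0],[60,0.0004,-0.0011,-0.139,0],[60,0.0004,-0.0011,-0.139,0]]
  ]
}}

```text
time_s: 19.07
tcp_pos: [0.5289, 0.3116, 0.1232]
tcp_rot: [[0.826, 0.564, 0.002], [0.564, -0.826, 0.002], [0.003, -0.001, -1.0]]
wrist_force: [0.8, -0.1, 0.8]
finger_gap: 0.0512
```

```bash
python3 look.py 19 235 250 345 350
```

```text
19.0667 [0.52891669 0.31164867 0.12319167] [0.82555689 0.56431208] [ 0.80874566 -0.05199773  0.80918116] 0.051201386912768196
```

View pics/l19.png

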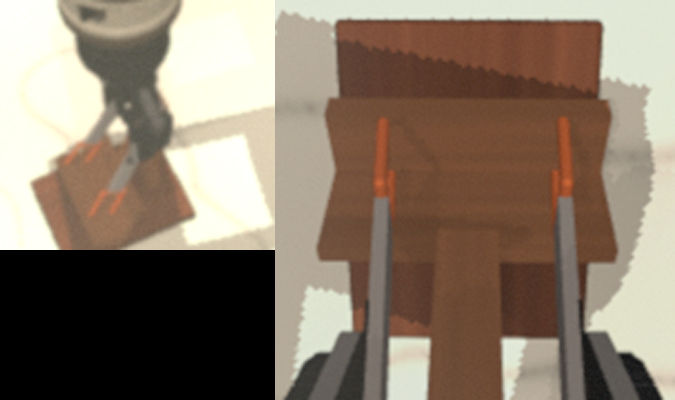

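Emit:
{"name": "send_rows", "arguments": {
  "plan": [
    [[60,-0.0011,0.0014,0,0],[60,-0.0011,0.0014,-0.002,0],[60,-0.0011,0.0014,-0.004,0],[60,-0.0011,0.0014,-0.006,0],[60,-0.0011,0.0014,-0.006,0],[60,-0.0011,0.0014,-0.006,0]]
  ]
}}

```text
time_s: 19.67
tcp_pos: [0.5281, 0.3134, 0.1171]
tcp_rot: [[0.825, 0.564, 0.003], [0.564, -0.825, 0.003], [0.004, -0.001, -1.0]]
wrist_force: [5.1, 3.8, 0.0]
finger_gap: 0.0508
```

Emit:
{"name": "send_rows", "arguments": {
  "plan": [
    [[60,0,0,-0.001,0],[60,0,0,-0.002,0],[60,0,0,-0.002,0]]
  ]
}}

```text
time_s: 19.92
tcp_pos: [0.5283, 0.3135, 0.1152]
tcp_rot: [[0.825, 0.564, 0.003], [0.564, -0.825, 0.003], [0.005, -0.0, -1.0]]
wrist_force: [4.1, 3.0, 3.5]
finger_gap: 0.0512
```

```bash
python3 look.py 20 235 250 345 350
python3 - <<'E'
from h import *
a=np.hstack([cv2.resize(L(t).p[120:260,250:390,::-1],(400,400),interpolation=cv2.INTER_CUBIC) for t in('wrist3','w20')])
cv2.imwrite('pics/c20.png',np.clip(a.astype(float)*1.8,0,255).astype(np.uint8))
E
```

```text
19.9167 [0.52834369 0.31351782 0.11520738] [0.82545149 0.5644548 ] [4.08457311 2.97520996 3.45851311] 0.05118631369573601
```

View pics/c20.png

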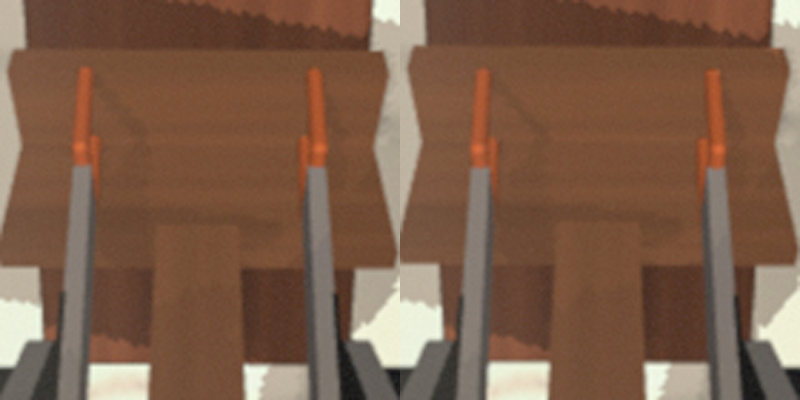

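Emit:
{"name": "send_rows", "arguments": {
  "plan": [
    [[61,0,0,0,0],[61.5,0,0,0,0],[62,0,0,0,0],[62.5,0,0,0,0],[63,0,0,0,0],[64,0,0,0,0],[66,0,0,0,0],[70,0,0,0,0],[80,0,0,0,0],[100,0,0,0,0]]
  ]
}}

```text
time_s: 20.85
tcp_pos: [0.5282, 0.3134, 0.1151]
tcp_rot: [[0.825, 0.564, 0.003], [0.564, -0.825, 0.003], [0.004, -0.001, -1.0]]
wrist_force: [-0.4, 0.5, 0.1]
finger_gap: 0.0782
```

Emit:
{"name": "send_rows", "arguments": {
  "plan": [
    [[100,0,0,0,0],[100,0,0,0,0],[100,0,0,0,0],[100,0,0,0,0]]
  ]
}}

```text
time_s: 21.18
tcp_pos: [0.5282, 0.3134, 0.1151]
tcp_rot: [[0.825, 0.564, 0.003], [0.564, -0.826, 0.003], [0.004, -0.001, -1.0]]
wrist_force: [-1.0, 0.2, -0.3]
finger_gap: 0.0853
```

```bash
python3 look.py 21 235 250 345 350
python3 - <<'E'
from h import *
a=np.hstack([cv2.resize(L(t).p[90:400,170:480,::-1],(400,400),interpolation=cv2.INTER_CUBIC) for t in('wrist2','w21')])
cv2.imwrite('pics/c21.png',np.clip(a.astype(float)*1.8,0,255).astype(np.uint8))
E
```

```text
21.1833 [0.52820423 0.31343241 0.11510571] [0.82549613 0.56439316] [-1.00048313  0.18669201 -0.31900222] 0.08531880731770337
```

View pics/c21.png

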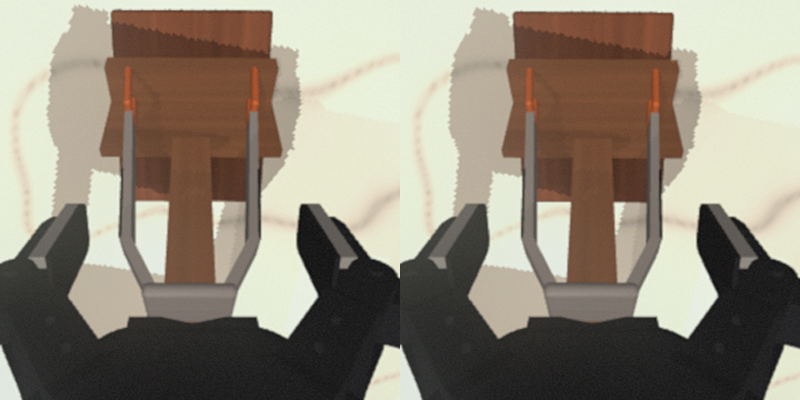

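Tongs lie just as found (same spot on the plate and spine, fork tips 8 px below the edge, as before). Retreat straight up, then check everything.

Emit:
{"name": "send_rows", "arguments": {
  "plan": [
    [[100,0,0,0.01,0],[100,0,0,0.04,0],[100,0,0,0.08,0],[100,0,0,0.12,0],[100,-0.03,-0.04,0.15,0],[100,-0.06,-0.08,0.15,0],[100,-0.08,-0.1,0.15,0],[100,-0.08,-0.1,0.15,0],[100,-0.08,-0.1,0.15,0]]
  ]
}}

```text
time_s: 22.03
tcp_pos: [0.4469, 0.2119, 0.267]
tcp_rot: [[0.826, 0.563, 0.006], [0.563, -0.826, 0.003], [0.006, 0.001, -1.0]]
wrist_force: [-0.6, 0.9, 0.1]
finger_gap: 0.0856
```

```bash
python3 look.py 22
python3 - <<'E'
from h import *
t=cap('top','t22');s=L('s22')
b=lambda im:np.clip(im[:,:,::-1].astype(float)*1.7,0,255).astype(np.uint8)
f=lambda im:cv2.resize(b(im),(400,300),interpolation=cv2.INTER_CUBIC)
t0=L('top0');s0=L('side0')
cv2.imwrite('pics/c22.png',np.vstack([np.hstack([f(s0.p[80:350,230:430][:, :]),f(s.p[80:350,230:430])]),np.hstack([f(t.p[120:320,140:500]),f(s.p[110:160,310:370])])]))
C=s.cloud();m=(C[:,:,2]>.128)&(C[:,:,2]<.16)&(abs(C[:,:,0]-.515)<.04)&(abs(C[:,:,1]-.305)<.04);print('bow side',C[m].mean(0),m.sum())
E
```

```text
22.0333 [0.44693489 0.2119279  0.26699595] [0.82623738 0.56328535] [-0.62888156  0.85569265  0.09457822] 0.08560882250277745
bow side [0.51376186 0.3090286  0.13644116] 194
```

View pics/c22.png

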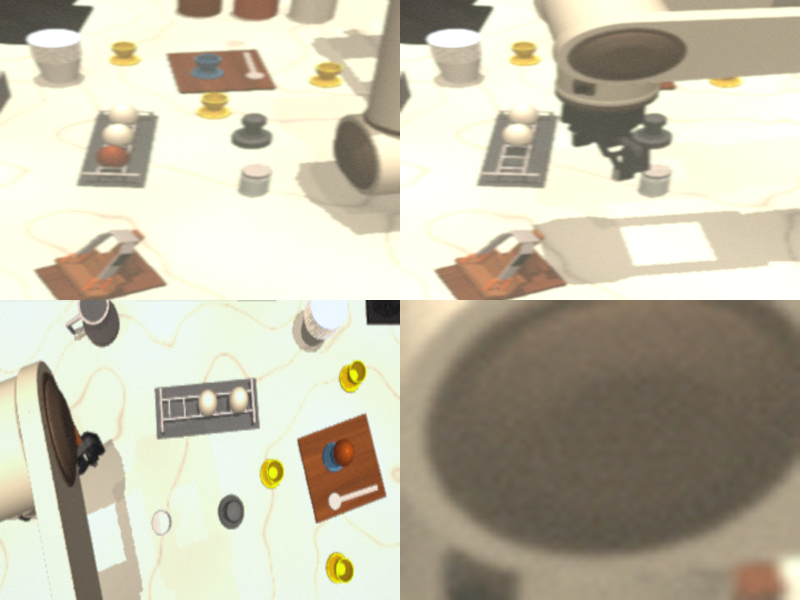

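Run:
```python
from station import r
print(r.sign_off())
```

```text
the job is handed in; nothing more can be done
None
```

The brown egg is in the blue cup, blunt end down, and the tongs are back in their rest. The job is handed in after about 22 s of robot time, with the gripper open and clear of everything.

- **Choosing the objects:** in the top view I took the brown egg at (298,190), not the white ones at (327,188) and (355,186). I took the blue cup at (442,224), not the yellow ones at (457,170), (384,235) and (445,299).
- **Squeeze:** I estimated the squeeze at about 20–25 N from how far the fingers stalled short of their commanded opening. The opening reading is noisy by about 0.3 mm, so that figure is rough.
- **Carrying:** the egg moved about 4 mm across the forks on the way and then stayed put; I allowed for this when placing it.
- **Placing:** I lowered the egg until the wrist force rose by about 4 N, then opened the tongs slowly.
- **Egg check:** its top stands about 117 mm above the counter, against 116 mm expected. It leans about 3° by the wrist camera, and still stood in the cup in the last top view.
- **Tongs check:** the bow is within about 1 mm of where it was at the start, and the forks lie in the same place on the plate.
- **Everything else:** the white eggs, rack, yellow cups, spoon and the rest look unmoved. In the last side view the arm hid the cup, so the final look at the egg is from the top view only.

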